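Date-stamp canisters on an index-table press

ROBOT

A 6-joint arm with a two-finger parallel gripper is mounted at the origin on the work surface. World frame = base frame: x ahead of the robot, y to its left, z up, the work surface at z = 0. Lengths are in m, angles in degrees, forces in N, time in s.
With the tool pointing down it reaches from about 0.3 to 0.75 m from the base axis. Payload 8.5 kg.
Tool frame: the origin (TCP) lies at the very end of the fingers, on their centre line; the grasp point (between the pads) lies 19 mm behind it (env.tcp_to_grasp is the distance from the TCP to the grasp point, in m); z points along the fingers, y is the line along which they close (so a half turn about z gives the same grasp; the last joint's range is limited). The gripper opens to 85 mm and grips with 20 to 120 N. Pads are 22 mm wide; open, the fingers measure 114 mm over their backs; the gripper's body (76 mm by 85 mm) begins 54 mm behind the grasp point. The pads swing forward as they close: fully open they stand 13 mm farther back than shut.
Start: joints at [-12.336, 21.807, 74.336, -0, 83.858, -12.336], TCP at [0.55, 0, 0.196] pointing down, gripper open.
Joint ranges: [-178.18, 178.18], [-50.72, 133.34], [12.68, 142.11], [-81.47, 261.47], [9.98, 163.14], [-165.26, 165.26]. Speed limits (degrees/s): [136.94, 136.94, 180, 180, 180, 180].

INTERFACE

Orientations are given as a 3x3 rotation matrix whose columns are the frame's x, y, z axes.
In Python, from rig import status, get_image, env gives the robot as it stands.
- The arm moves only by the shell command python3 -m handwheel 'ROWS' [FORCE]. ROWS is text: rows parted by semicolons, each of 7 numbers parted by spaces: the shift along the world's x, y, z in cm, then the turn, a rotation vector about the world's x, y, z in degrees, then the opening, from 0 (shut) to 1 (fully open). In form: dx dy dz wx wy wz gripper; .... A call has 1 to 8 rows; each row is the pose to reach, as a shift and turn from the pose commanded when the call began; what a row does not reach only later rows make up. A row lasts 1/12 s, in which the tool goes at most 41.7 mm and 7.16 degrees, less where a joint would pass 70% of its speed; a pose out of reach is approached as far as the arm can. A call with a gripper value outside its range is refused whole. The fingers move at their own pace and stop on an object; FORCE is the grip in N (left out, the last holds). Time passes only in rows, so rows that repeat a pose let the fingers close. It gives the time, the measured TCP pose, the force, the opening and the grip force at its end, in the units of the state.
- status.observe(): the state, without advancing time (a new reading comes with each control period).
- get_image(name): name is "scene" or "side" or "wrist"; returns a dict with "color" (400x640x3 uint8, red, green, blue), "vertical_fov" (degrees; the focal length in pixels is half the picture's height over the tangent of half this angle, whatever the lens; pixels are square), "cx", "cy" (the principal point, pixels), "xyz" and "orientation" of the camera in the world. Camera axes: x right, y down, z forward; pixel columns grow to the right and rows downward; lengths in m; the calibration is good to about 2 mm. A picture is of the moment at which its call begins. There is no depth.
- env.close_job(): hands the job in; it is judged then, once.
The state is a dict: "time_s": time; "q": joint angles; "qvel": joint speeds; "joint_efforts": joint torques, N m; "position": TCP position; "tool_rot": TCP orientation; "ft_force": force on the tool from outside, world axes, zero at the start; "wrist_torque": the same for the moment, N m; "grip_width": finger opening in m; "gripper_force": force on a finger pad.
Only numpy, scipy, OpenCV 4.12 (cv2) and the standard library are available. Lean on these libraries where they do the work, as an engineer would, in place of code of your own. Each camera call takes 0.05 s, during which the arm holds its last target. There are 200 camera calls.

TASK

Stamp every small steel canister: on the stamping press, with its table locked where it is, lay an orange silicone trivet on a blue ring for each canister and stand the canister upright in the middle of its trivet. Then pull up the index pin and swing the table round until the pin drops home in the other hole, so the loaded rings lie under the stamp, push the red plunger all the way down until it lands on the lids and let it spring back. Finally swing the table back and let the pin drop home in the hole it came from, with the canisters still standing on their trivets; leave everything else on the cart where it is.

Things in the scene. Friction and masses are not known exactly. Their poses are not given: they have to be found in the camera images.
- press: Grey stamping press fixed to the cart. Origin on the cart at the table's axis; x points from the axis to its column (roughly away from the robot), z up. Round base 360 mm across, 22 mm high; column 34 mm across at x = 225 mm, 212 mm high; its arm, 36 mm wide, z 160 to 204 mm, reaches back over the table to x = 65 mm and carries the stamp.
- turntable (a joint): Angle of the press's round aluminium table (270 mm across, top 36 mm above the cart), rad, growing counter-clockwise from above. 0 (start) = load hole, 2.618 (150 degrees) = print hole; end stops 0.045 beyond. Pin up: turns with about 1 N at the knob, stays where left. Pin home: about 0.01 rad of play.
- index_pin (a joint): How far the sprung index pin is pulled up, m: 0 = home in a hole, 0.016 = fully up. It sits on a lug 155 mm from the table's axis and goes round with the table. Above 0.010 it is clear of the hole (13 mm wide; pin 10 mm, round tip); 5 to 10 N pulls it. Let go over a hole it drops home; elsewhere it rides on the base at 0.010.
- knob (a point): Middle of the pin's round black knob: 30 mm across, 26 mm high, spins freely on the pin, so the gripper need not turn with the table. 60 mm above the cart with the pin home (lug's top at 36 mm; a 26 mm wide boss under the knob reaches 44 mm). Moves up with the pin and round with the table.
- hole_load (a point): Middle of the mouth of the brass-rimmed load hole in the base (22 mm above the cart, 155 mm from the axis, at +105 degrees from the press's x axis); the pin is in it at the start.
- hole_print (a point): Middle of the mouth of the brass-rimmed print hole in the base, at +255 degrees (150 degrees counter-clockwise of the load hole, passing the robot's side of the press).
- stamp (a joint): How far the sprung stamp is pushed down, m: 0 = up, 0.016 = landed on the lids, 0.020 = end stop. 4 N starts it, 8 N holds it at 0.016; it springs back. It has a red button, a rod and a 176 mm long cross bar with three black heads (34 mm across), which are above the three rings when the table is in the print hole, faces 115 mm above the cart while up.
- plunger_top (a point): Middle of the flat top of the red plunger button (48 mm across), 248 mm above the cart while up, 84 mm from the table's axis on the press's x axis. Push straight down on it.
- mark_a (a point): Centre of a painted blue ring (75 mm outside, 69 mm inside, flat paint, no recess) on the table's top, 36 mm above the cart, 105 mm from the axis. Turns with the table. At the load hole it is at 165 degrees from the press's x axis.
- mark_b (a point): The same for the middle ring, at 210 degrees at the load hole, 80 mm from its neighbours.
- mark_c (a point): The same for the third ring, at 255 degrees at the load hole.
- trivet_a: Round orange silicone trivet, 66 mm across, 8 mm thick, about 60 g. Origin in the middle of its underside, z up. Lies on the cart at the start; all three are always there.
- trivet_b: Round orange silicone trivet, 66 mm across, 8 mm thick, about 60 g. Origin in the middle of its underside, z up. Lies on the cart at the start; all three are always there.
- trivet_c: Round orange silicone trivet, 66 mm across, 8 mm thick, about 60 g. Origin in the middle of its underside, z up. Lies on the cart at the start; all three are always there.
- canister_a: Small lidded steel canister with a white paper band, 52 mm across, 55 mm high, straight sides, flat lid, about 180 g; the lid does not come off. Origin in the middle of its underside, z up. Stands on the cart at the start; may be absent.
- canister_b: Small lidded steel canister with a white paper band, 52 mm across, 55 mm high, straight sides, flat lid, about 180 g; the lid does not come off. Origin in the middle of its underside, z up. Stands on the cart at the start; may be absent.
- canister_c: Small lidded steel canister with a white paper band, 52 mm across, 55 mm high, straight sides, flat lid, about 180 g; the lid does not come off. Origin in the middle of its underside, z up. Stands on the cart at the start; may be absent.
- tape_gun: White tape gun body with a brown roll, lying on its side, about 220 by 130 mm, 50 mm high. Bystander, loose: leave it alone. Origin on the cart under it.
- chrome_clamp: Chrome screw clamp lying flat, 110 by 60 mm, 18 mm high. Bystander, loose: leave it alone. Origin on the cart under it.
- tea_canister: Larger lidded steel canister with a black knob, 86 mm across, 118 mm high. Bystander, loose: leave it alone. Origin on the cart under it.
- ink_bottle: Small blue ink bottle, 36 mm across, 75 mm high. Bystander, loose: leave it alone. Origin on the cart under it.
- ink_pad: Black ink pad with blue top, 115 by 75 by 18 mm. Bystander, loose: leave it alone. Origin on the cart under it.
- pen_cup: Steel cup with pens, 72 mm across, 140 mm high with the pens. Bystander, loose: leave it alone. Origin on the cart under it.
- label_cartons: Two stacked label cartons, 100 by 130 mm, 95 mm high, fixed to the cart. Bystander. Origin under their middle. (A grey printer, 165 mm high, also fixed, stands in the far left corner of the cart.)
There are look-alikes about, which are no part of the job. Leave any green or turquoise look-alike of the canister_a alone. Leave any white look-alike of the trivet_b alone.

How it is judged:
By the outcome, as a careful person would: the job done as asked, in the order asked, and still so for the second after the job is handed in, with the robot touching nothing.
Of canister_a, canister_b, canister_c only 2 to 3 are there at a start; the rules pass over those that are not, and their reading is None.
At some moment in a run one of trivet_a, trivet_b, trivet_c may be knocked a few centimetres aside while the robot is not near it.
Once in a run the grip may slacken for a moment while it holds something.
It also fails if it takes over 210 s, if anything falls off the work surface, if the arm or the gripper's body presses on something with over 40 N, if the wrist force passes 120 N, or if a joint passes its speed limit or range.

## Working session

There is one attempt and no reset: what is moved stays moved. The work goes in short steps, Python scripts to look and compute and a shell command to move; the robot and the scene stay as the last step left them, time stands still between calls to the robot, and variables do not carry over. Pictures are saved under pics/ and viewed, at most 14 in all, crops included, and the job is handed in when it is done.

```bash
ls; mkdir -p pics; cat > h.py <<'E'
import numpy as np,cv2
from rig import status,get_image,env
def grab(n,tag):
    im=get_image(n); cv2.imwrite(f'pics/{tag}.png',im['color'][:,:,::-1]); 
    np.save(f'pics/{tag}.npy',im,allow_pickle=True); return im
def load(tag): return np.load(f'pics/{tag}.npy',allow_pickle=True).item()
def F(im): return 200/np.tan(np.radians(im['vertical_fov'])/2)
def ray(im,u,v,z):
    d=np.array(im['orientation'])@np.array([(u-im['cx'])/F(im),(v-im['cy'])/F(im),1]); c=np.array(im['xyz'])
    return c+d*(z-c[2])/d[2]
def proj(im,p):
    q=np.array(im['orientation']).T@(np.array(p)-np.array(im['xyz'])); return F(im)*q[0]/q[2]+im['cx'],F(im)*q[1]/q[2]+im['cy']
E
python3 - <<'E'
from h import *
for n in('scene','side','wrist'):
    im=grab(n,n+'0'); print(n,im['xyz'],np.round(im['orientation'],3).tolist(),im['vertical_fov'],im['cx'],im['cy'])
print(status.observe())
a=[cv2.imread(f'pics/{n}0.png') for n in('scene','side')]
E
```

```text
pics
scene [ 0.90799862 -0.72283533  1.26948548] [[0.885, 0.371, -0.28], [0.465, -0.708, 0.532], [-0.001, -0.601, -0.799]] 49.30542692829184 315.7201985084908 203.27307741755135
side [-0.17763443  0.78919077  1.41843023] [[-0.717, -0.55, 0.427], [-0.696, 0.552, -0.459], [0.017, -0.627, -0.779]] 47.38349575594425 328.1929324478573 199.69344892603266
wrist [0.54992625 0.08358548 0.37241889] [[1.0, 0.001, -0.002], [0.0, -0.945, -0.327], [-0.002, 0.327, -0.945]] 63.830909849248116 319.16990536442324 197.4616916134374
{'time_s': 0.15, 'q': array([-1.23344296e+01,  2.18330460e+01,  7.43717797e+01, -8.10709617e-05,
        8.38592820e+01, -1.23364226e+01]), 'qvel': array([-0.0654213 , -0.10272382, -0.1298457 , -0.11520193, -0.05580144,
       -0.05229186]), 'joint_efforts': array([ 1.94521621e-03, -4.48624384e+01, -2.31344014e+01, -1.86937300e-04,
        3.77541786e-03, -1.65174959e-05]), 'position': array([5.49738196e-01, 6.74669656e-05, 1.95862637e-01]), 'tool_rot': array([[-3.48076943e-05,  9.99999402e-01, -1.09336426e-03],
       [ 9.99999971e-01,  3.50675416e-05,  2.37640220e-04],
       [ 2.37678419e-04, -1.09335595e-03, -9.99999374e-01]]), 'ft_force': array([-0.04371322,  0.71987994,  0.05331018]), 'wrist_torque': array([ 0.05688385,  0.05518457, -0.01190357]), 'gripper_force': 0.0, 'grip_width': 0.08518600555663144}
```

View pics/scene0.png

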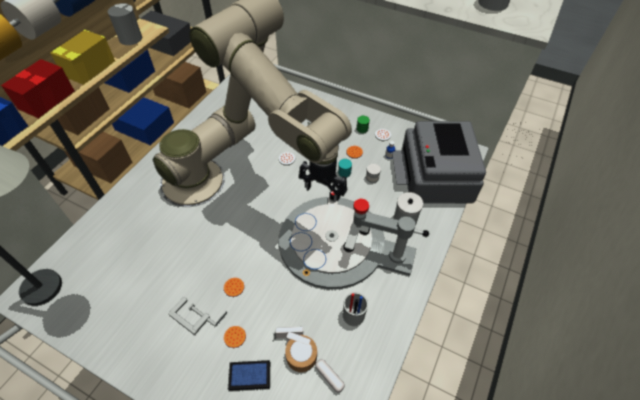

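View pics/side0.png

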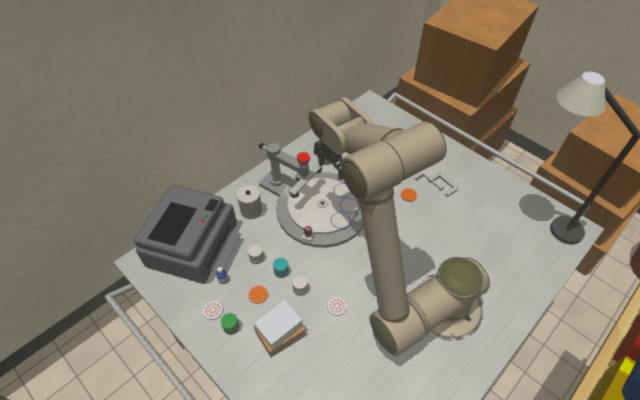

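The scene view shows orange trivets at (234,287), (235,337) and (355,152), white look-alikes at (287,158) and (383,134), and the press around (335,240). The side view shows pale canisters at (256,254) and (300,285), with turquoise (281,267) and green (230,323) look-alikes. Next I'll measure these and make one enlarged crop.

```bash
python3 - <<'E'
from h import *
for t in('scene0','side0'):
    im=load(t); hsv=cv2.cvtColor(im['color'],cv2.COLOR_RGB2HSV)
    for nm,lo,hi,z,amin in(('orange',(6,170,120),(16,255,255),.008,60),('red',(0,170,110),(4,255,255),.248,20),('blue',(100,45,60),(135,255,255),.036,25),('turq',(80,120,60),(96,255,255),.055,40),('brass',(17,100,90),(28,255,255),.022,8)):
        m=cv2.inRange(hsv,lo,hi); m=cv2.morphologyEx(m,cv2.MORPH_CLOSE,np.ones((5,5)))
        n,_,s,c=cv2.connectedComponentsWithStats(m)
        for i in range(1,n):
            if s[i,4]>=amin:
                u,v=s[i,0]+s[i,2]/2-.5,s[i,1]+s[i,3]/2-.5
                p=ray(im,u,v,z)
                if 0<p[0]<1.1 and abs(p[1])<.8: print(t,nm,s[i].tolist(),np.round(p[:2],3))
a=load('scene0')['color'][180:300,260:440,::-1]; b=load('side0')['color'][180:330,190:350,::-1]
A=cv2.resize(a,(600,400),interpolation=cv2.INTER_CUBIC)[:, :]
B=cv2.resize(b,(400,375),interpolation=cv2.INTER_CUBIC)
w=np.zeros((400,800,3),np.uint8); w[:300,:400]=cv2.resize(a,(400,267),interpolation=cv2.INTER_CUBIC).repeat(1,0)[:300] if 0 else cv2.copyMakeBorder(cv2.resize(a,(400,267),interpolation=cv2.INTER_CUBIC),0,33,0,0,0); w[:375,400:]=B
cv2.imwrite('pics/c1.png',w)
E
```

```text
scene0 orange [347, 147, 15, 10, 124] [0.481 0.415]
scene0 orange [225, 279, 18, 17, 251] [ 0.39  -0.298]
scene0 orange [225, 327, 20, 20, 318] [ 0.482 -0.429]
scene0 red [354, 199, 14, 13, 143] [0.669 0.012]
scene0 blue [387, 146, 9, 13, 64] [0.619 0.454]
scene0 blue [303, 260, 16, 10, 32] [ 0.575 -0.127]
scene0 blue [357, 295, 7, 18, 47] [ 0.77  -0.175]
scene0 blue [231, 363, 36, 23, 765] [ 0.585 -0.505]
scene0 turq [339, 159, 13, 17, 129] [0.5   0.285]
scene0 brass [303, 269, 7, 7, 36] [ 0.571 -0.151]
side0 orange [402, 189, 14, 12, 130] [ 0.386 -0.289]
side0 orange [250, 287, 17, 16, 212] [0.477 0.423]
side0 red [298, 153, 11, 9, 82] [0.664 0.023]
side0 blue [216, 270, 11, 9, 71] [0.613 0.469]
side0 turq [274, 258, 13, 13, 133] [0.49  0.307]
```

View pics/c1.png

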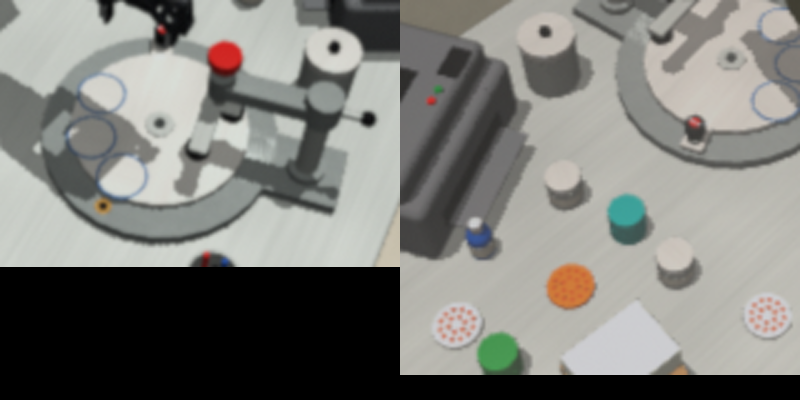

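View pics/wrist0.png

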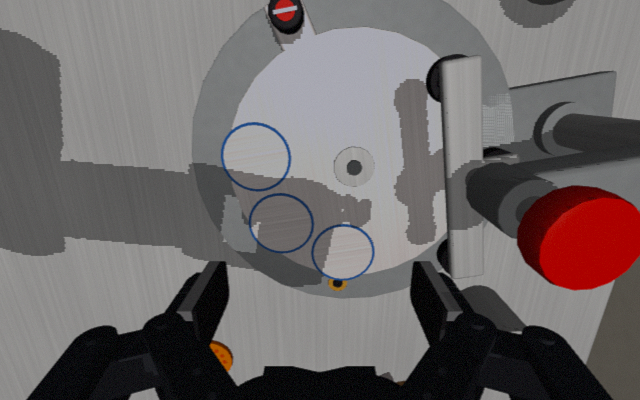

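The crop shows canisters at side (256,254) and (300,285): pale lid, steel/white band, 2 of them so far. Turquoise (281,267) and green (230,323) are look-alikes to leave. Three trivets are solid orange, and the white ones with red dots are decoys. In the wrist view the blue rings are at (256,157), (281,223) and (343,252), the knob with its red cap is at (286,12), and the print hole is at (337,284).

```bash
python3 - <<'E'
from h import *
im=load('wrist0'); hsv=cv2.cvtColor(im['color'],cv2.COLOR_RGB2HSV)
m=cv2.inRange(hsv,(100,90,40),(125,255,255)); m=cv2.morphologyEx(m,cv2.MORPH_CLOSE,np.ones((5,5)))
n,l,s,c=cv2.connectedComponentsWithStats(m)
P=[]
for i in range(1,n):
    if s[i,4]>80:
        ys,xs=np.nonzero(l==i); (u,v),ax,an=cv2.fitEllipse(np.c_[xs,ys].astype(np.float32))
        p=ray(im,u,v,.036); P.append(p[:2]); print('ring',s[i].tolist(),np.round((u,v),1),np.round(p,4))
print('hub',ray(im,354,167,.044)[:2],'hole',ray(im,337,284,.022)[:2],'plunger',ray(im,581,237,.248)[:2],'knobtop',ray(im,286,12,.073)[:2])
t=load('side0')
for u,v in((254.5,250),(299,281)): print('can lid',ray(t,u,v,.055)[:2])
t=load('scene0'); print('can scene',ray(t,373,169,.055)[:2], 'cam',[proj(t,ray(load('side0'),299,281,.055))])
E
```

```text
ring [221, 122, 70, 69, 511] [255.3 156.4] [0.4816 0.0134 0.036 ]
ring [249, 193, 125, 88, 807] [309.3 236. ] [ 0.5379 -0.0798  0.036 ]
hub [0.5858598  0.00391048] hole [ 0.57206308 -0.1540049 ] plunger [0.6616484  0.02280699] knobtop [0.52211552 0.14151553]
can lid [0.59541754 0.33211345]
can lid [0.39561257 0.30656332]
can scene [0.59645602 0.32423572] cam [(np.float64(322.5950094053088), np.float64(153.6965462241174))]
```

```bash
python3 -m handwheel '-16 -29.5 0 0 0 0 1;-16 -29.5 0 0 0 0 1;-16 -29.5 0 0 0 0 1;-16 -29.5 0 0 0 0 1;-16 -29.5 0 0 0 0 1;-16 -29.5 0 0 0 0 1;-16 -29.5 0 0 0 0 1;-16 -29.5 0 0 0 0 1'
python3 -m handwheel '0 0 -2 0 0 0 1;0 0 -2 0 0 0 1;0 0 -2 0 0 0 1'
cat >> h.py <<'E'
def orange(tag,z=.008,name='wrist'):
    im=grab(name,tag); st=status.observe(); hsv=cv2.cvtColor(im['color'],cv2.COLOR_RGB2HSV)
    m=cv2.inRange(hsv,(5,150,60),(17,255,255)); m=cv2.morphologyEx(m,cv2.MORPH_CLOSE,np.ones((9,9)))
    n,l,s,c=cv2.connectedComponentsWithStats(m)
    print('tcp',np.round(st['position'],4),'t',st['time_s'],'F',np.round(st['ft_force'],1))
    for i in range(1,n):
        if s[i,4]>(400 if name=='wrist' else 60):
            ct=max(cv2.findContours((l==i).astype(np.uint8),0,1)[0],key=cv2.contourArea)
            (u,v),ax,_=cv2.fitEllipse(cv2.convexHull(ct)); print(s[i].tolist(),np.round((u,v),1),np.round(ray(im,u,v,z)[:2],4),'d',np.round((ray(im,u,v,z)-st['position'])[:2]*100,2))
E
python3 -c "
from h import *
orange('w1'); orange('s1',name='scene')"
```

```text
time_s: 0.82
position: [0.3896, -0.2945, 0.1963]
tool_rot: [[0.0, 1.0, -0.0], [1.0, -0.0, 0.0], [0.0, -0.0, -1.0]]
ft_force: [0.9, 0.2, -0.8]
grip_width: 0.0856
gripper_force: 0.0
time_s: 1.07
position: [0.3907, -0.2924, 0.1758]
tool_rot: [[0.001, 1.0, -0.001], [1.0, -0.001, 0.002], [0.002, -0.001, -1.0]]
ft_force: [1.0, -0.0, 0.2]
grip_width: 0.0854
gripper_force: 0.0
tcp [ 0.3913 -0.2923  0.1766] t 1.1167 F [ 0.3 -0.3  0.1]
[289, 140, 58, 57, 2639] [317.7 168.1] [ 0.3887 -0.2934] d [-0.27 -0.11]
[550, 217, 90, 79, 1949] [592.8 256.9] [ 0.7212 -0.4036] d [ 32.98 -11.13]
[367, 249, 49, 47, 1797] [392.2 271.9] [ 0.4803 -0.4245] d [  8.89 -13.23]
tcp [ 0.3917 -0.2922  0.177 ] t 1.1667 F [0.4 0.7 0.2]
[47, 61, 27, 36, 70] [58.2 78.4] [-0.9234  0.2028] d [-131.51   49.5 ]
[0, 69, 24, 30, 86] [-49.4  84.1] [-1.3267 -0.0551] d [-171.84   23.72]
[347, 146, 15, 12, 140] [354.2 151.5] [0.4814 0.4155] d [ 8.97 70.77]
[224, 278, 20, 18, 280] [233.3 286.7] [ 0.3885 -0.2975] d [-0.32 -0.53]
[225, 327, 20, 20, 331] [234.4 336.4] [ 0.4819 -0.4292] d [  9.03 -13.7 ]
```

View pics/w1.png

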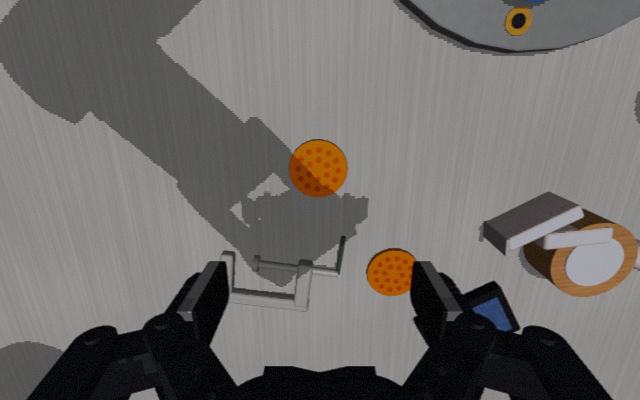

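View pics/s1.png

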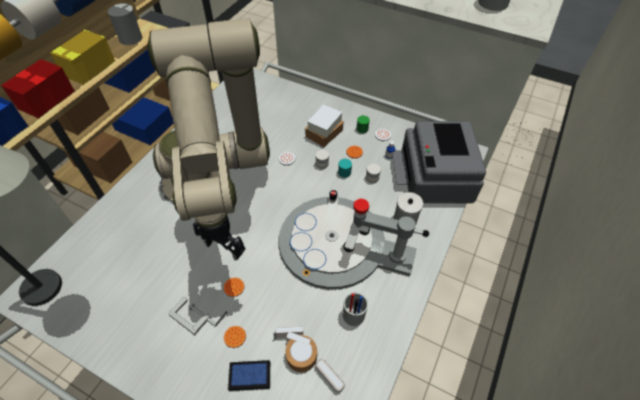

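The scene view shows only two steel canisters on the whole cart, at (322,158) and (372,173), so canister three is absent. The wrist view has the target trivet at (318,168), clear of the clamp. I'll pick up that trivet.

```bash
python3 -m handwheel '-0.2 0.1 -4 0 0 0 1;-0.2 0.1 -8 0 0 0 1;-0.2 0.1 -12 0 0 0 1;-0.2 0.1 -15 0 0 0 1;-0.2 0.1 -17 0 0 0 1;-0.2 0.1 -18 0 0 0 1;-0.2 0.1 -18 0 0 0 1'
python3 -m handwheel '0 0 0 0 0 0 0.5;0 0 0 0 0 0 0.5;0 0 0 0 0 0 0.5;0 0 0 0 0 0 0.5;0 0 0 0 0 0 0.5;0 0 0 0 0 0 0.5' 40
python3 -c "
from h import *
grab('wrist','w2')"
```

```text
time_s: 1.75
position: [0.3893, -0.2905, -0.005]
tool_rot: [[-0.002, 1.0, -0.002], [1.0, 0.002, 0.002], [0.002, -0.002, -1.0]]
ft_force: [0.4, 0.3, 0.1]
grip_width: 0.0851
gripper_force: 0.0
time_s: 2.25
position: [0.3892, -0.2922, -0.0033]
tool_rot: [[0.0, 1.0, 0.0], [1.0, -0.0, -0.001], [-0.001, 0.0, -1.0]]
ft_force: [-0.4, 0.9, 0.5]
grip_width: 0.0425
gripper_force: 0.0
```

View pics/w2.png

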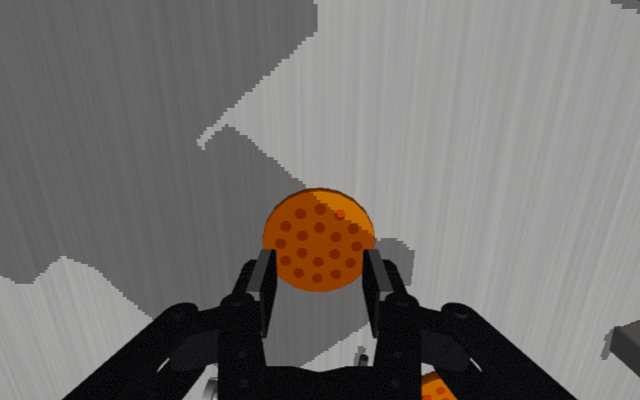

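```bash
python3 -c "
from h import *
im=load('w2'); p=np.array([.3892,-.2922,-.0033])
print(ray(im,319,240,.008), [proj(im,p+np.array([0,0,z])) for z in(0,.01,.02,.03)], proj(im,p+[.0212,.011,.01]),proj(im,p+[.0212,-.011,.01]),proj(im,p+[.0212,.011,.05]),im['xyz'])"
```

```text
[ 0.38903282 -0.29145261  0.008     ] [(np.float64(319.2847122892899), np.float64(232.66113819191818)), (np.float64(319.2914410559637), np.float64(240.1485130872787)), (np.float64(319.29889484627233), np.float64(248.44265154352408)), (np.float64(319.3071975146521), np.float64(257.6813714761886))] (np.float64(356.86067810972867), np.float64(222.58636342556528)) (np.float64(355.41274868406526), np.float64(257.05040232198485)) (np.float64(366.7963972589956), np.float64(258.52418307407595)) [ 0.38910555 -0.20847028  0.1733036 ]
```

Fingers closed just above the trivet (tips sit higher than assumed). Reopen and feel down in small steps.

```bash
python3 -m handwheel '0 0 0 0 0 0 1;0 0 0 0 0 0 1;0 0 0 0 0 0 1;0 0 0 0 0 0 1;0 0 -0.3 0 0 0 1;0 0 -0.3 0 0 0 1' | grep -E "posi|ft_|width"
python3 -m handwheel '0 0 -0.3 0 0 0 1;0 0 -0.3 0 0 0 1'| grep -E "posi|ft_|width"
python3 -m handwheel '0 0 -0.2 0 0 0 1;0 0 -0.2 0 0 0 1'| grep -E "posi|ft_|width"
```

```text
position: [0.3889, -0.2918, -0.0071]
ft_force: [-0.2, -0.1, -0.3]
grip_width: 0.0852
position: [0.3889, -0.2918, -0.0102]
ft_force: [-0.5, 0.1, 0.9]
grip_width: 0.0854
position: [0.3889, -0.2919, -0.012]
ft_force: [-0.0, -0.5, 0.2]
grip_width: 0.0857
```

```bash
python3 -m handwheel '0 0 0.4 0 0 0 1;0 0 0.4 0 0 0 0.83;0 0 0.4 0 0 0 0.83;0 0 0.4 0 0 0 0.83' | grep -E "posi|ft_|width"
python3 -m handwheel '0 0 0 0 0 0 0.5;0 0 0 0 0 0 0.5;0 0 0 0 0 0 0.5;0 0 0 0 0 0 0.5' 40| grep -E "posi|for|width"
```

```text
position: [0.3891, -0.2921, -0.0075]
ft_force: [-0.5, -0.1, 0.4]
grip_width: 0.0706
position: [0.389, -0.292, -0.0077]
ft_force: [-0.1, -0.1, -0.6]
grip_width: 0.0428
gripper_force: 0.0
```

```bash
python3 -m handwheel '0 0 0 0 0 0 0.83;0 0 0 0 0 0 0.83;0 0 0 0 0 0 0.83;0 0 -0.3 0 0 0 0.83;0 0 -0.5 0 0 0 0.83;0 0 -0.5 0 0 0 0.83' | grep -E "posi|ft_|width"
python3 -m handwheel '0 0 -0.2 0 0 0 0.83;0 0 -0.2 0 0 0 0.83'| grep -E "posi|ft_"
python3 -c "
from h import *
grab('side','sd2');a=grab('scene','sc2')['color'][180:330,160:320,::-1]
b=load('sd2')['color'][130:280,330:490,::-1]
cv2.imwrite('pics/c2.png',cv2.resize(np.hstack([a,b]),(800,375),interpolation=2))"
```

```text
position: [0.3889, -0.2918, -0.0132]
ft_force: [-0.9, -0.3, 0.2]
grip_width: 0.0711
position: [0.3889, -0.2919, -0.015]
ft_force: [-0.8, -0.0, 0.0]
```

View pics/c2.png

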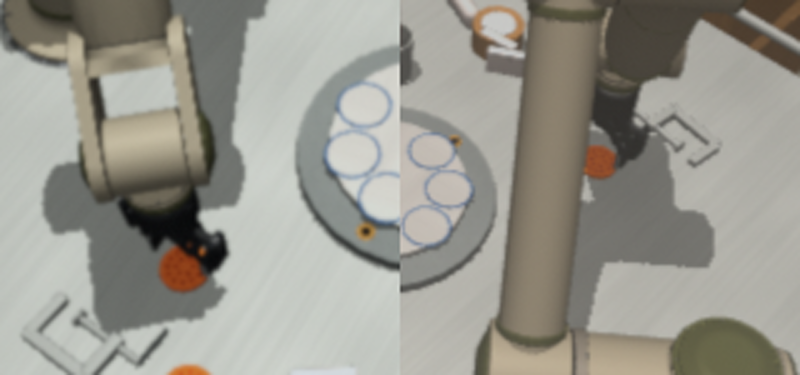

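The view shows the fingers still above and around the trivet, so I'll keep feeling down.

```bash
for i in 1; do python3 -m handwheel '0 0 -0.2 0 0 0 0.83;0 0 -0.4 0 0 0 0.83;0 0 -0.4 0 0 0 0.83'| grep -E "posi|ft_"; done
python3 -m handwheel '0 0 -0.2 0 0 0 0.83;0 0 -0.4 0 0 0 0.83;0 0 -0.4 0 0 0 0.83'| grep -E "posi|ft_"
python3 -c "
from h import *
a=grab('wrist','w3')['color'][:,:,::-1]; cv2.imwrite('pics/w3.png',a)"
```

```text
position: [0.3889, -0.2919, -0.019]
ft_force: [-0.9, -0.0, -0.5]
position: [0.3889, -0.2919, -0.0231]
ft_force: [0.4, -1.2, 0.5]
```

View pics/w3.png

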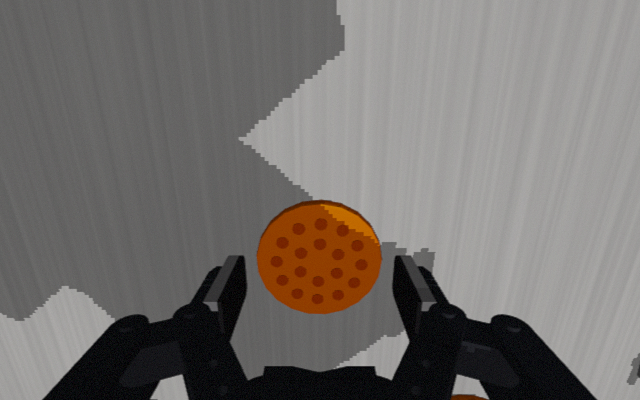

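Pad tips are still about 2 cm above the trivet (scale of the pads vs. trivet at (320,256)). The real fingertip lies ~38 mm behind the reported TCP. I'll go down further with force checks.

```bash
python3 -m handwheel '0 0 -0.4 0 0 0 0.83;0 0 -0.8 0 0 0 0.83;0 0 -0.8 0 0 0 0.83;0 0 -0.8 0 0 0 0.83'| grep -E "posi|ft_"
python3 -m handwheel '0 0 -0.2 0 0 0 0.83;0 0 -0.4 0 0 0 0.83;0 0 -0.4 0 0 0 0.83'| grep -E "posi|ft_"
python3 -m handwheel '0 0 0 0 0 0 0.5;0 0 0 0 0 0 0.5;0 0 0 0 0 0 0.5;0 0 0 0 0 0 0.5' 40| grep -E "posi|for|width"
```

```text
position: [0.3889, -0.2919, -0.031]
ft_force: [-0.3, -0.2, 0.9]
position: [0.3889, -0.2919, -0.035]
ft_force: [-0.4, 0.8, 0.2]
position: [0.389, -0.2919, -0.034]
ft_force: [-2.7, 1.5, 8.9]
grip_width: 0.0622
gripper_force: 41.3
```

Gripped (62 mm, 41 N). Lift and carry over ring B, then look.

```bash
python3 -m handwheel '0 0 3 0 0 0 0.5;0 0 7 0 0 0 0.5;0 0 11 0 0 0 0.5;0 0 11 0 0 0 0.5;3 6 11 0 0 0 0.5;6 12 11 0 0 0 0.5;9 16 11 0 0 0 0.5;9 16 11 0 0 0 0.5'| grep -E "posi|for|width"
python3 -c "
from h import *
im=grab('wrist','w4'); p=status.observe()['position']; z=p[2]+.034+.008
orange('w4',z)
hsv=cv2.cvtColor(im['color'],cv2.COLOR_RGB2HSV)
m=cv2.inRange(hsv,(100,90,40),(125,255,255)); n,l,s,c=cv2.connectedComponentsWithStats(cv2.dilate(m,np.ones((3,3))))
for i in range(1,n):
  if s[i,4]>150:
    ys,xs=np.nonzero(l==i); (u,v),ax,_=cv2.fitEllipse(np.c_[xs,ys].astype(np.float32)); print(s[i].tolist(),u,v,ax,ray(im,u,v,.036)[:2])
"
```

```text
position: [0.4706, -0.1449, 0.0756]
ft_force: [1.5, -1.1, -0.9]
grip_width: 0.0428
gripper_force: 0.0
tcp [ 0.4719 -0.142   0.0754] t 6.8 F [-0.1 -1.   0.6]
[317, 30, 36, 71, 500] 346.949951171875 73.96171569824219 (49.11285400390625, 89.48509216308594) [ 0.48803392 -0.05399591]
[401, 90, 34, 47, 321] 416.61962890625 112.1683349609375 (15.978678703308105, 48.89118957519531) [ 0.53412152 -0.07730895]
[425, 97, 33, 48, 333] 441.0096435546875 120.580810546875 (13.94324779510498, 47.31471252441406) [ 0.55069258 -0.08268483]
[489, 149, 44, 46, 317] 506.681884765625 168.84820556640625 (22.938655853271484, 61.35939407348633) [ 0.60008617 -0.11531552]
```

View pics/w4.png

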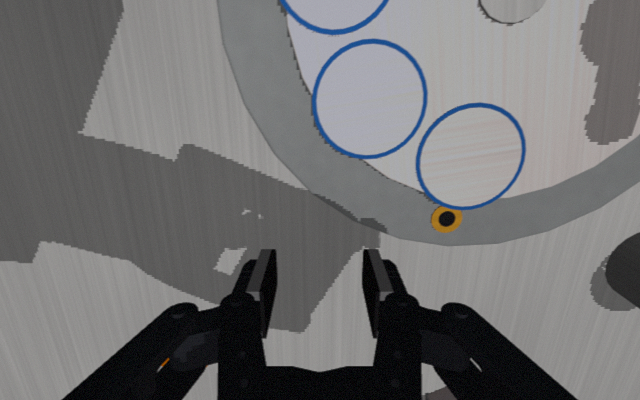

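The trivet slipped out: empty fingers; rings B (371,99) and C (471,156) in view. Go back and find it.

```bash
python3 -m handwheel '-8 -15 6 0 0 0 1;-8 -15 6 0 0 0 1;-8 -15 6 0 0 0 1;-8 -15 6 0 0 0 1;-8 -15 6 0 0 0 1;-8 -15 6 0 0 0 1;-8 -15 6 0 0 0 1'| grep -E "posi|for|width"
python3 -c "
from h import *
im=load('w4')
print(ray(im,371,99,.036),ray(im,471,156,.036),ray(im,447,219,.022))
orange('w5'); orange('s5',name='scene')"
```

```text
position: [0.3895, -0.297, 0.1352]
ft_force: [0.1, 0.8, -0.4]
grip_width: 0.0856
gripper_force: 0.0
[ 0.50628855 -0.06288712  0.036     ] [ 0.57667899 -0.09980123  0.036     ] [ 0.57259503 -0.15225011  0.022     ]
tcp [ 0.3898 -0.2961  0.1349] t 7.4333 F [ 0.5  0.9 -0.1]
[237, 138, 67, 65, 3373] [270.1 170.3] [ 0.3417 -0.2905] d [-4.81  0.56]
[373, 262, 42, 52, 1690] [400.8 287.1] [ 0.4795 -0.4237] d [  8.97 -12.76]
[580, 263, 60, 53, 1136] [610.7 289.6] [ 0.713  -0.4273] d [ 32.32 -13.13]
tcp [ 0.39   -0.2956  0.1348] t 7.4833 F [ 0.6  0.7 -0.3]
[47, 61, 27, 43, 79] [50.5 81.5] [-0.937  0.17 ] d [-132.7    46.56]
[0, 69, 24, 30, 76] [28.4 84.5] [-1.0094  0.1078] d [-139.95   40.34]
[347, 146, 15, 12, 140] [354.2 151.5] [0.4814 0.4155] d [ 9.13 71.11]
[212, 271, 20, 18, 279] [221.5 279.8] [ 0.3413 -0.2949] d [-4.87  0.07]
[225, 327, 20, 20, 332] [234.4 336.4] [ 0.4818 -0.4292] d [  9.18 -13.36]
```

Trivet 1 now lies at (0.3415,-0.292). Grip it again, with a check after a small lift.

```bash
python3 -m handwheel '-4.8 0.3 -3 0 0 0 0.9;-4.8 0.3 -7 0 0 0 0.9;-4.8 0.3 -11 0 0 0 0.9;-4.8 0.3 -15 0 0 0 0.9;-4.8 0.3 -16.5 0 0 0 0.9;-4.8 0.3 -16.6 0 0 0 0.9;-4.8 0.3 -16.6 0 0 0 0.9;-4.8 0.3 -16.6 0 0 0 0.9'| grep -E "posi|for|width"
python3 -m handwheel '0 0 0 0 0 0 0.6;0 0 0 0 0 0 0.6;0 0 0 0 0 0 0.6;0 0 0 0 0 0 0.6' 40| grep -E "posi|for|width"
python3 -c "
from h import *
orange('w6')"
python3 -m handwheel '0 0 0.5 0 0 0 0.6;0 0 1 0 0 0 0.6;0 0 1.5 0 0 0 0.6;0 0 1.5 0 0 0 0.6'| grep -E "posi|for|width"
python3 -c "
from h import *
orange('w7',.023)
a=np.hstack([load(t)['color'][150:,160:480,::-1] for t in('w6','w7')]); cv2.imwrite('pics/c3.png',cv2.resize(a,(800,312)))"
```

```text
position: [0.3429, -0.2936, -0.0296]
ft_force: [0.3, -0.5, 0.4]
grip_width: 0.0767
gripper_force: 0.0
position: [0.3423, -0.2938, -0.03]
ft_force: [-0.8, -0.9, -0.5]
grip_width: 0.051
gripper_force: 0.0
tcp [ 0.3422 -0.2938 -0.0302] t 8.5333 F [-0.4  0.1  0.2]
[253, 197, 129, 119, 11422] [317.  256.2] [ 0.3412 -0.2884] d [-0.1   0.53]
position: [0.3424, -0.294, -0.0146]
ft_force: [-0.8, 0.0, 0.0]
grip_width: 0.051
gripper_force: 0.0
tcp [ 0.3423 -0.2939 -0.015 ] t 8.9167 F [-0.7 -0.4  0.8]
[257, 187, 121, 111, 10232] [316.9 241.9] [ 0.3413 -0.2811] d [-0.1   1.27]
```

View pics/c3.png

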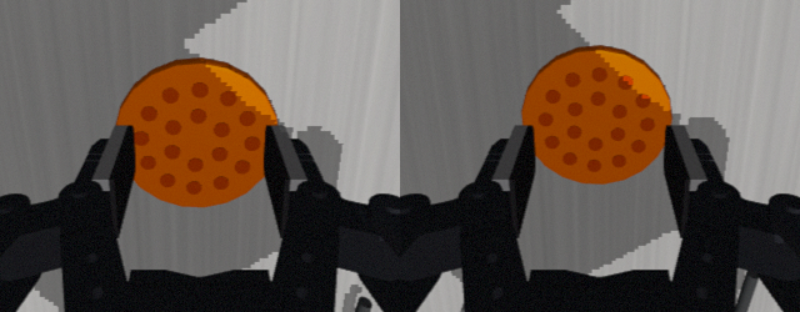

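Tips at TCP z=-0.030 still pass above the 8 mm trivet. I need about -0.039.

```bash
python3 -m handwheel '-0.1 0.4 0 0 0 0 0.9;-0.1 0.4 0 0 0 0 0.9;-0.1 0.4 0 0 0 0 0.9;-0.1 0.4 -1.0 0 0 0 0.9;-0.1 0.4 -2.0 0 0 0 0.9;-0.1 0.4 -2.3 0 0 0 0.9;-0.1 0.4 -2.45 0 0 0 0.9;-0.1 0.4 -2.45 0 0 0 0.9'| grep -E "posi|for|width"
python3 -m handwheel '0 0 0 0 0 0 0.65;0 0 0 0 0 0 0.65;0 0 0 0 0 0 0.65;0 0 0 0 0 0 0.65' 40| grep -E "posi|for|width"
python3 -m handwheel '0 0 0.5 0 0 0 0.65;0 0 1 0 0 0 0.65;0 0 1.5 0 0 0 0.65;0 0 1.5 0 0 0 0.65'| grep -E "posi|for|width"
python3 -c "
from h import *
p=status.observe()['position'];orange('w8',p[2]+.047)"
```

```text
position: [0.341, -0.2895, -0.0403]
ft_force: [0.4, 0.2, -0.1]
grip_width: 0.0768
gripper_force: 0.0
position: [0.3412, -0.2897, -0.0393]
ft_force: [-0.0, 1.8, 7.4]
grip_width: 0.0639
gripper_force: 42.0
position: [0.3415, -0.2901, -0.0241]
ft_force: [-0.5, 0.0, 0.3]
grip_width: 0.0636
gripper_force: 44.0
tcp [ 0.3413 -0.2899 -0.0245] t 10.3 F [-1.   0.6 -0.5]
[251, 211, 137, 124, 13319] [319.3 273.1] [ 0.3414 -0.2884] d [0.01 0.15]
```

Held now, trivet centred in the grip. Carry to ring B.

```bash
python3 -m handwheel '0 0 3 0 0 0 0.65;0 0 6 0 0 0 0.65;2 3 8 0 0 0 0.65;4 6 8 0 0 0 0.65;6.5 9 8 0 0 0 0.65;9 12 8 0 0 0 0.65;11 15 8 0 0 0 0.65;13 17.5 8 0 0 0 0.65'| grep -E "posi|for|width"
python3 -m handwheel '3.4 5 -1 0 0 0 0.65;3.4 5 -3 0 0 0 0.65;3.4 5 -3 0 0 0 0.65;3.4 5 -3 0 0 0 0.65'| grep -E "posi|for|width"
python3 -c "
from h import *
p=status.observe()['position'];orange('w9',p[2]+.047)"
```

```text
position: [0.4717, -0.1123, 0.0547]
ft_force: [0.8, -0.0, -1.2]
grip_width: 0.0635
gripper_force: 44.8
position: [0.5046, -0.0636, 0.0239]
ft_force: [-0.2, 0.2, -1.3]
grip_width: 0.0634
gripper_force: 44.8
tcp [ 0.5048 -0.0646  0.0247] t 11.35 F [ 0.3 -1.2 -0.3]
[251, 211, 137, 124, 13289] [319.2 273. ] [ 0.5047 -0.062 ] d [-0.01  0.26]
```

View pics/w9.png

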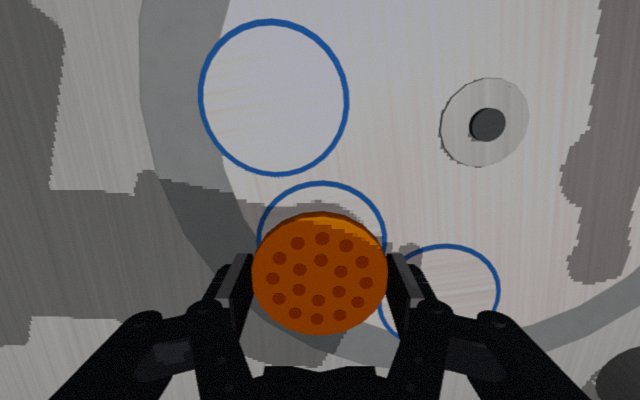

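Ring A is at (273,97), the trivet is held at (319,273), and ring B's upper arc shows behind it (top 181). I'll fit the rings in the plane for a finer offset.

```bash
cat >> h.py <<'E'
def rings(tag,guess=((.4816,.0134),(.5063,-.0629),(.5767,-.0998))):
    from scipy.optimize import least_squares
    im=load(tag); hsv=cv2.cvtColor(im['color'],cv2.COLOR_RGB2HSV)
    ys,xs=np.nonzero(cv2.inRange(hsv,(100,90,40),(125,255,255)))
    P=np.array([ray(im,u,v,.036)[:2] for u,v in zip(xs,ys)]); out=[]
    for g in guess:
        d=np.linalg.norm(P-g,axis=1); Q=P[abs(d-.036)<.006]
        if len(Q)<30: out.append(None); continue
        r=least_squares(lambda c:np.linalg.norm(Q-c,axis=1)-.036,g,loss='soft_l1',f_scale=.001).x
        out.append(np.round(r,4).tolist()+[len(Q)])
    return out
E
python3 -c "
from h import *
for t in('wrist0','w4','w9'): print(rings(t))"
```

```text
[[0.4816, 0.0121, 508], [0.5056, -0.0645, 412], [0.5767, -0.1018, 364]]
[[0.4811, 0.0119, 661], [0.5051, -0.0648, 1553], [0.5762, -0.1019, 1224]]
[[0.4817, 0.012, 2672], [0.5056, -0.0647, 1003], [0.5767, -0.1018, 781]]
```

```bash
python3 -m handwheel '0.1 -0.2 -1 0 0 0 0.65;0.1 -0.2 -2 0 0 0 0.65;0.1 -0.2 -2.5 0 0 0 0.65;0.1 -0.2 -2.7 0 0 0 0.65;0.1 -0.2 -2.7 0 0 0 0.65'| grep -E "posi|for|width"
python3 -m handwheel '0 0 0 0 0 0 0.85;0 0 0 0 0 0 0.95;0 0 0 0 0 0 1;0 0 3 0 0 0 1;0 0 7 0 0 0 1;0 0 10 0 0 0 1;0 0 10 0 0 0 1;0 0 10 0 0 0 1'| grep -E "posi|for|width"
python3 -c "
from h import *
orange('w10',.044); print(rings('w10'));orange('s10',name='scene')"
```

```text
position: [0.5058, -0.0672, -0.0024]
ft_force: [-0.1, 0.7, -0.7]
grip_width: 0.0635
gripper_force: 44.8
position: [0.5068, -0.0667, 0.0994]
ft_force: [-0.3, 0.2, -0.7]
grip_width: 0.0857
gripper_force: 0.0
tcp [ 0.506  -0.0665  0.098 ] t 12.4833 F [-1.6  1.3 -0.2]
[276, 163, 84, 79, 5183] [317.6 202.1] [ 0.5057 -0.0673] d [-0.03 -0.08]
[[0.4814, 0.0122, 1287], [0.5054, -0.0645, 602], [0.5764, -0.1015, 706]]
tcp [ 0.5056 -0.0663  0.0972] t 12.5333 F [ 0.5 -1.  -0.8]
[0, 59, 46, 40, 114] [29.2 79.2] [-1.0377  0.1366] d [-154.33   20.29]
[347, 146, 15, 12, 140] [354.2 151.5] [0.4814 0.4155] d [-2.42 48.18]
[291, 234, 18, 17, 244] [299.7 242. ] [ 0.4941 -0.0545] d [-1.14  1.19]
[225, 327, 20, 20, 331] [234.4 336.4] [ 0.4819 -0.4292] d [ -2.36 -36.29]
```

Trivet 1 is on ring B (~3 mm off centre). Now trivet 2.

```bash
python3 -m handwheel '-1 3 3 0 0 0 1;-2 35 3 0 0 0 1;-2 35 3 0 0 0 1;-2 35 3 0 0 0 1;-2 35 3 0 0 0 1;-2 35 3 0 0 0 1;-2 35 3 0 0 0 1;-2 35 3 0 0 0 1'| grep -E "posi"
python3 -m handwheel '-1 13 0 0 0 0 1;-1 13 0 0 0 0 1;-1 13 0 0 0 0 1;-1 13 0 0 0 0 1;-1 13 0 0 0 0 1'| grep -E "posi"
python3 -c "
from h import *
orange('w11')"
```

```text
position: [0.4859, 0.2556, 0.1262]
position: [0.4757, 0.3855, 0.1255]
tcp [0.4763 0.3838 0.1259] t 13.6667 F [-0.1 -0.1 -0.2]
[178, 19, 17, 124, 1058] [186.7  67.5] [0.3621 0.4837] d [-11.41   9.99]
[291, 107, 70, 71, 3874] [325.8 141.9] [0.4812 0.421 ] d [0.49 3.72]
[97, 269, 45, 39, 1063] [119.4 287.6] [0.2606 0.2633] d [-21.56 -12.05]
```

View pics/w11.png

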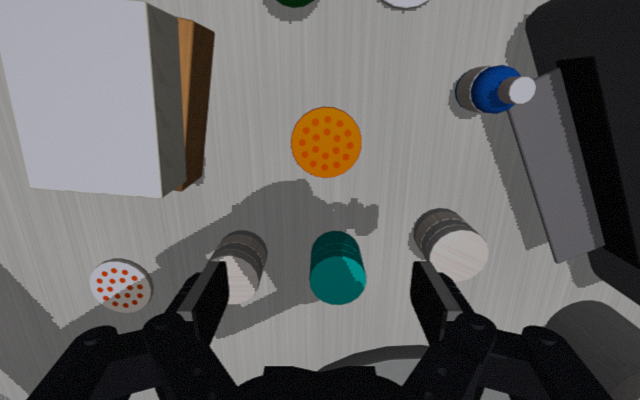

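Trivet 2 is at (326,142), clear around. Pick it.

```bash
python3 -m handwheel '0.5 3.7 0 0 0 0 0.92;0.5 3.7 -4 0 0 0 0.92;0.5 3.7 -8 0 0 0 0.92;0.5 3.7 -12 0 0 0 0.92;0.5 3.7 -15 0 0 0 0.92;0.5 3.7 -16.4 0 0 0 0.92;0.5 3.7 -16.6 0 0 0 0.92;0.5 3.7 -16.6 0 0 0 0.92'| grep -E "posi|for|width"
python3 -m handwheel '0 0 0 0 0 0 0.65;0 0 0 0 0 0 0.65;0 0 0 0 0 0 0.65;0 0 0 0 0 0 0.65' 40| grep -E "posi|for|width"
python3 -m handwheel '0 0 0.5 0 0 0 0.65;0 0 1 0 0 0 0.65;0 0 1.5 0 0 0 0.65;0 0 1.5 0 0 0 0.65'| grep -E "posi|for|width"
python3 -c "
from h import *
p=status.observe()['position'];orange('w12',p[2]+.047)"
```

```text
position: [0.4822, 0.419, -0.039]
ft_force: [-0.2, -0.4, 1.3]
grip_width: 0.0784
gripper_force: 0.0
position: [0.4833, 0.4206, -0.0361]
ft_force: [-0.1, -3.6, 7.3]
grip_width: 0.0631
gripper_force: 43.5
position: [0.4826, 0.4211, -0.0217]
ft_force: [1.3, -0.8, -0.1]
grip_width: 0.0633
gripper_force: 43.8
tcp [ 0.4824  0.4209 -0.0224] t 15.05 F [ 0.1 -0.6 -1. ]
[0, 52, 34, 267, 3575] [ 18.8 304. ] [0.3379 0.4056] d [-14.45  -1.54]
[252, 204, 135, 123, 12962] [319.  265.3] [0.4824 0.4267] d [0.01 0.58]
```

```bash
python3 -m handwheel '0 0 3 0 0 0 0.65;0 0 6 0 0 0 0.65;0 0 9 0 0 0 0.65;0 -3 10 0 0 0 0.65;0 -7 10 0 0 0 0.65;0 -11 10 0 0 0 0.65;0 -15 10 0 0 0 0.65;0 -19 10 0 0 0 0.65'| grep -E "posi|for|width"
python3 -m handwheel '0 -4 0 0 0 0 0.65;0 -8 0 0 0 0 0.65;0 -12 0 0 0 0 0.65;0 -16 0 0 0 0 0.65;0 -19 -1 0 0 0 0.65;0 -21.5 -4 0 0 0 0.65;0 -22 -5 0 0 0 0.65;0 -22 -5 0 0 0 0.65'| grep -E "posi|for|width"
python3 -c "
from h import *
p=status.observe()['position'];orange('w13',p[2]+.044);print(rings('w13'))"
```

```text
position: [0.4815, 0.2291, 0.0767]
ft_force: [1.4, -1.3, -0.6]
grip_width: 0.0633
gripper_force: 44.3
position: [0.4807, 0.0093, 0.0247]
ft_force: [-0.7, -0.8, -0.4]
grip_width: 0.0629
gripper_force: 44.3
tcp [0.4815 0.0103 0.026 ] t 16.4333 F [-0.5  0.8 -0. ]
[252, 204, 148, 174, 17215] [331. 293.] [ 0.4866 -0.0023] d [ 0.51 -1.25]
[[0.4817, 0.0124, 1057], [0.5057, -0.0644, 196], None]
```

View pics/w13.png

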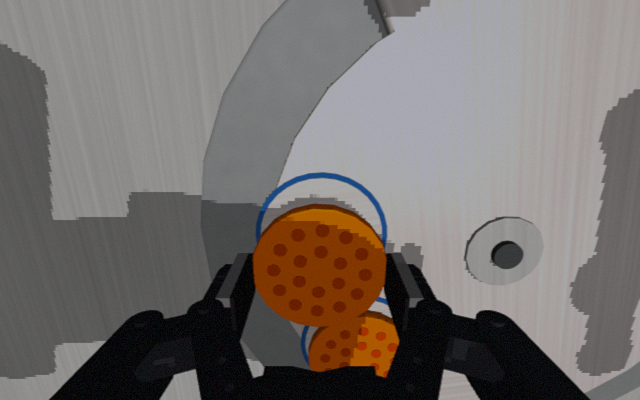

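```bash
python3 -m handwheel '0 -0.1 -1 0 0 0 0.65;0 -0.1 -2 0 0 0 0.65;0 -0.1 -2.5 0 0 0 0.65;0 -0.1 -2.6 0 0 0 0.65;0 -0.1 -2.6 0 0 0 0.65'| grep -E "posi|for|width"
python3 -m handwheel '0 0 0 0 0 0 0.85;0 0 0 0 0 0 0.95;0 0 0 0 0 0 1;0 0 3 0 0 0 1;0 0 7 0 0 0 1;0 0 10 0 0 0 1;0 0 10 0 0 0 1;0 0 10 0 0 0 1'| grep -E "posi|for|width"
python3 -c "
from h import *
orange('w14',.044); print(rings('w14'))"
```

```text
position: [0.4823, 0.0102, 0.0012]
ft_force: [0.4, -0.2, 0.7]
grip_width: 0.0629
gripper_force: 44.3
position: [0.4828, 0.0095, 0.1022]
ft_force: [0.5, -0.2, -0.3]
grip_width: 0.0854
gripper_force: 0.0
tcp [0.4819 0.0097 0.1008] t 17.5667 F [-0.3  1.5 -0.5]
[277, 158, 83, 79, 5143] [318. 197.] [0.482  0.0122] d [0.01 0.26]
[309, 250, 75, 68, 3965] [345.3 283.5] [ 0.5052 -0.0659] d [ 2.33 -7.56]
[[0.4814, 0.0122, 629], [0.5053, -0.0643, 426], [0.5764, -0.1013, 280]]
```

Both trivets are on rings A and B. Next, canister 1; I'll locate lids with Hough circles near the expected spot.

```bash
python3 -m handwheel '-8.6 27 4 0 0 0 1;-8.6 27 4 0 0 0 1;-8.6 27 4 0 0 0 1;-8.6 27 4 0 0 0 1;-8.6 27 4 0 0 0 1;-8.6 27 4 0 0 0 1;-8.6 27 4 0 0 0 1;-8.6 27 4 0 0 0 1'| grep -E "posi"
cat >> h.py <<'E'
def lid(tag,exp,z=.055,R=.026,win=.03,new=True):
    im=grab('wrist',tag) if new else load(tag); p=status.observe()['position']; c=np.array(im['xyz'])
    u0,v0=proj(im,(*exp,z)); dep=(np.array(im['orientation']).T@(np.array([*exp,z])-c))[2]; r=R*F(im)/dep; w=int(win*F(im)/dep+r)
    x,y=max(0,int(u0-w)),max(0,int(v0-w)); g=cv2.GaussianBlur(cv2.cvtColor(im['color'],cv2.COLOR_RGB2GRAY),(3,3),0)[y:int(v0+w),x:int(u0+w)]
    h=cv2.HoughCircles(g,cv2.HOUGH_GRADIENT_ALT,1,10,param1=80,param2=.6,minRadius=int(r*.88),maxRadius=int(r*1.1))
    print('exp px',round(u0),round(v0),'r',round(r,1),'tcp',np.round(p,4))
    if h is not None:
        for a in h[0][:5]:
            u,v=a[0]+x,a[1]+y; q=ray(im,u,v,z); print(np.round((u,v,a[2]),1),np.round(q[:2],4),'d',np.round((q-p)[:2]*100,2),im['color'][int(v),int(u)])
E
python3 -m handwheel '0 0 0 0 0 0 1;0 0 0 0 0 0 1'| grep -E "posi"
python3 -c "
from h import *
lid('w15',(.396,.307)); print('can2 from w11'); lid('w11',(.596,.33),new=False); print('turq'); lid('w15',(.495,.296),new=False)"
```

```text
position: [0.3935, 0.2842, 0.1401]
position: [0.3956, 0.2791, 0.1395]
exp px 320 158 r 31.5 tcp [0.396  0.2787 0.1397]
[319. 159.  30.] [0.3952 0.306 ] d [-0.08  2.73] [160 161 164]
can2 from w11
exp px 458 256 r 29.9 tcp [0.396  0.2787 0.1397]
[458.  254.   28.7] [0.5959 0.3323] d [19.99  5.35] [172 164 162]
[442.  235.   28.3] [0.5797 0.3503] d [18.37  7.16] [68 63 66]
turq
exp px 438 171 r 31.1 tcp [0.396  0.2787 0.1397]
[435.  160.   30.6] [0.491  0.3052] d [9.5  2.65] [  0 130 128]
```

```bash
python3 -m handwheel '-0.1 2.7 0 0 0 0 0.9;-0.1 2.7 -4 0 0 0 0.9;-0.1 2.7 -8 0 0 0 0.9;-0.1 2.7 -10 0 0 0 0.9;-0.1 2.7 -11 0 0 0 0.9;-0.1 2.7 -11 0 0 0 0.9'| grep -E "posi|ft_"
python3 -m handwheel '0 0 -1 0 0 0 0.9;0 0 -2 0 0 0 0.9;0 0 -3 0 0 0 0.9;0 0 -3 0 0 0 0.9'| grep -E "posi|ft_"
python3 -m handwheel '0 0 -0.5 0 0 0 0.9;0 0 -1 0 0 0 0.9;0 0 -1 0 0 0 0.9'| grep -E "posi|ft_"
python3 -m handwheel '0 0 0 0 0 0 0.5;0 0 0 0 0 0 0.5;0 0 0 0 0 0 0.5;0 0 0 0 0 0 0.5;0 0 0 0 0 0 0.5' 60| grep -E "posi|for|width"
python3 -m handwheel '0 0 0.5 0 0 0 0.5;0 0 1 0 0 0 0.5;0 0 1.5 0 0 0 0.5;0 0 1.5 0 0 0 0.5'| grep -E "posi|for|width"
python3 -c "
from h import *
lid('w16',(.3952,.306),.07)"
```

```text
position: [0.3942, 0.3047, 0.028]
ft_force: [0.5, -0.5, -0.0]
position: [0.3951, 0.3056, -0.0]
ft_force: [-0.4, -1.3, 0.4]
position: [0.3951, 0.3063, -0.0096]
ft_force: [-0.1, -0.6, -0.1]
position: [0.3952, 0.3067, -0.0086]
ft_force: [-0.7, -1.2, 5.7]
grip_width: 0.0502
gripper_force: 62.2
position: [0.3956, 0.3069, 0.0068]
ft_force: [0.8, 0.5, -1.9]
grip_width: 0.0505
gripper_force: 62.5
exp px 319 299 r 61.9 tcp [0.3954 0.3068 0.0063]
[317.  294.   59.1] [0.3945 0.3086] d [-0.08  0.18] [109 105 105]
[322.  313.   62.1] [0.3966 0.299 ] d [ 0.13 -0.78] [108 100 100]
[321. 265.  59.] [0.3962 0.3224] d [0.08 1.56] [114 110 108]
```

Canister 1 is held. Carry to trivet B.

```bash
python3 -m handwheel '0 0 3 0 0 0 0.5;0 0 6 0 0 0 0.5;0 -2 9 0 0 0 0.5;1.5 -5 10.5 0 0 0 0.5;3 -9 10.5 0 0 0 0.5;4.5 -13 10.5 0 0 0 0.5;6 -17 10.5 0 0 0 0.5;7 -20.5 10.5 0 0 0 0.5'| grep -E "posi|for|width"
python3 -m handwheel '1 -4 0 0 0 0 0.5;2 -8 0 0 0 0 0.5;3 -12 0 0 0 0 0.5;4 -15 0 0 0 0 0.5;4 -16.8 -2 0 0 0 0.5;4 -16.8 -5 0 0 0 0.5;4 -16.8 -6 0 0 0 0.5;4 -16.8 -6 0 0 0 0.5'| grep -E "posi|for|width"
python3 -c "
from h import *
p=status.observe()['position'];z=p[2]+.0086+.055; lid('w17',p[:2],z); orange('w17b',.044); print(rings('w17b'))"
```

```text
position: [0.4656, 0.0996, 0.1108]
ft_force: [1.1, 0.7, -2.3]
grip_width: 0.0505
gripper_force: 63.3
position: [0.5033, -0.0662, 0.0482]
ft_force: [0.4, 0.3, -1.5]
grip_width: 0.0504
gripper_force: 63.3
exp px 318 298 r 62.3 tcp [ 0.5044 -0.0663  0.0498]
[318.  292.   60.1] [ 0.5032 -0.0634] d [-0.12  0.29] [105  99 100]
[322.  305.   61.5] [ 0.5049 -0.0698] d [ 0.05 -0.35] [114 109 109]
[322.  223.   57.7] [ 0.5048 -0.0323] d [0.04 3.4 ] [86 82 79]
tcp [ 0.5052 -0.0663  0.0509] t 21.7667 F [ 0.5 -0.8 -1.5]
[221, 36, 118, 124, 6921] [279.5  97.4] [0.4828 0.0117] d [-2.24  7.8 ]
[271, 182, 103, 68, 2422] [322.  229.3] [ 0.506  -0.0668] d [ 0.09 -0.04]
[[0.4817, 0.0118, 1716], [0.5058, -0.0646, 902], [0.5768, -0.1017, 722]]
```

```bash
python3 -m handwheel '0 0 -0.7 0 0 0 0.5;0 0 -1.2 0 0 0 0.5;0 0 -1.4 0 0 0 0.5;0 0 -1.5 0 0 0 0.5;0 0 -1.5 0 0 0 0.5;0 0 -1.5 0 0 0 0.5'| grep -E "posi|for|width"
python3 -m handwheel '0 0 0 0 0 0 0.7;0 0 0 0 0 0 0.8;0 0 0 0 0 0 0.9;0 0 0 0 0 0 0.9;0 0 3 0 0 0 0.9;0 0 6 0 0 0 0.9;0 0 9 0 0 0 1;0 0 9 0 0 0 1'| grep -E "posi|for|width"
python3 -c "
from h import *
lid('w18',(.5055,-.066),.099); orange('w18b',.044)"
```

```text
position: [0.5052, -0.0664, 0.0359]
ft_force: [0.0, -0.5, -1.3]
grip_width: 0.0502
gripper_force: 63.4
position: [0.5075, -0.0672, 0.131]
ft_force: [0.3, -0.4, -0.1]
grip_width: 0.0854
gripper_force: 0.0
exp px 316 211 r 37.3 tcp [ 0.5064 -0.0668  0.1284]
[316.  214.   35.5] [ 0.5055 -0.0681] d [-0.09 -0.13] [104  97  99]
[314.  181.   36.8] [ 0.5043 -0.0441] d [-0.22  2.28] [163 164 166]
tcp [ 0.5054 -0.0665  0.1265] t 23.0333 F [-0.   1.   0.3]
[247, 51, 82, 87, 4208] [287.4  93.8] [0.4823 0.0111] d [-2.31  7.76]
[281, 155, 75, 49, 943] [317.7 190.5] [ 0.5056 -0.0674] d [ 0.02 -0.09]
```

```bash
python3 -c "
from h import *
im=load('w11')
for u,v in((508,112),(557,262),(540,190),(604,245)): print(u,v,[np.round(ray(im,u,v,z)[:2],3) for z in(0,.03,.06)])
t=load('side0'); print('tea',ray(t,248,192,.118)[:2],'tray',[ray(t,u,v,.0)[:2] for u,v in((240,240),(216,262))])
g=cv2.cvtColor(im['color'],cv2.COLOR_RGB2GRAY); print(g[255,480:620:4])
"
python3 -m handwheel '3 3 2 0 0 0 1;7 36 2 0 0 0 1;7 36 2 0 0 0 1;7 36 2 0 0 0 1;7 36 2 0 0 0 1;7 36 2 0 0 0 1;7 36 2 0 0 0 1;7 36 2 0 0 0 1' | grep posi
```

```text
508 112 [array([0.647, 0.448]), array([0.63, 0.45]), array([0.613, 0.452])]
557 262 [array([0.729, 0.293]), array([0.704, 0.31 ]), array([0.679, 0.328])]
540 190 [array([0.693, 0.373]), array([0.671, 0.383]), array([0.65 , 0.392])]
604 245 [array([0.774, 0.313]), array([0.744, 0.329]), array([0.714, 0.344])]
tea [0.77095873 0.20666973] tray [array([0.69837628, 0.32318309]), array([0.68531203, 0.44322411])]
[169 167 154 147 143 148 144 145 145 145 143 145 144 145 149 146 147 147
 117  86  94  95  94  91  90  90  90  38  25  29  34  29  30  25   5]
position: [0.5686, 0.2515, 0.1437]
```

Printer tray is at x≥0.68, so there's clearance for closing along x.

```bash
python3 -m handwheel '2 5 -1 0 0 0 1;2 5 -1 0 0 0 1;2 5 -1 0 0 0 1;2 5 -1 0 0 0 1' | grep posi
python3 -c "
from h import *
lid('w19',(.596,.332))"
```

```text
position: [0.5886, 0.2995, 0.1334]
exp px 329 154 r 32.4 tcp [0.5889 0.2987 0.1342]
[330.  153.   31.7] [0.5969 0.3326] d [0.81 3.39] [193 193 198]
```

```bash
python3 -m handwheel '0.8 3.4 0 0 0 0 0.9;0.8 3.4 -4 0 0 0 0.9;0.8 3.4 -8 0 0 0 0.9;0.8 3.4 -10 0 0 0 0.9;0.8 3.4 -10.5 0 0 0 0.9;0.8 3.4 -10.5 0 0 0 0.9'| grep -E "posi|ft_"
python3 -m handwheel '0 0 -1 0 0 0 0.9;0 0 -2 0 0 0 0.9;0 0 -3 0 0 0 0.9;0 0 -3.8 0 0 0 0.9;0 0 -3.8 0 0 0 0.9'| grep -E "posi|ft_"
python3 -m handwheel '0 0 0 0 0 0 0.5;0 0 0 0 0 0 0.5;0 0 0 0 0 0 0.5;0 0 0 0 0 0 0.5;0 0 0 0 0 0 0.5' 60| grep -E "posi|for|width"
python3 -m handwheel '0 0 0.5 0 0 0 0.5;0 0 1 0 0 0 0.5;0 0 1.5 0 0 0 0.5;0 0 1.5 0 0 0 0.5'| grep -E "posi|for|width"
```

```text
position: [0.5969, 0.332, 0.0296]
ft_force: [0.6, -0.3, 0.7]
position: [0.5964, 0.3331, -0.0095]
ft_force: [-1.1, 0.2, -0.6]
position: [0.5978, 0.3338, -0.0067]
ft_force: [-0.1, -0.3, 4.4]
grip_width: 0.05
gripper_force: 63.0
position: [0.5978, 0.3337, 0.0087]
ft_force: [0.0, -1.0, -1.5]
grip_width: 0.0504
gripper_force: 62.6
```

```bash
python3 -m handwheel '0 0 3 0 0 0 0.5;0 0 6 0 0 0 0.5;0 -1 9 0 0 0 0.5;-1.5 -4 10.2 0 0 0 0.5;-3 -8 10.2 0 0 0 0.5;-4.5 -12 10.2 0 0 0 0.5;-6 -16 10.2 0 0 0 0.5;-7.5 -20 10.2 0 0 0 0.5'| grep -E "posi|for|width"
python3 -m handwheel '-1 -3 0 0 0 0 0.5;-2.5 -7 0 0 0 0 0.5;-4.1 -11 0 0 0 0 0.5;-4.1 -12.2 -2 0 0 0 0.5;-4.1 -12.2 -5 0 0 0 0.5;-4.1 -12.2 -5.7 0 0 0 0.5;-4.1 -12.2 -5.7 0 0 0 0.5;-4.1 -12.2 -5.7 0 0 0 0.5'| grep -E "posi|for|width"
python3 -c "
from h import *
p=status.observe()['position'];z=p[2]+.0067+.055; lid('w20',p[:2],z); orange('w20b',.044); print(rings('w20b'))"
```

```text
position: [0.5226, 0.136, 0.1095]
ft_force: [0.8, 0.5, -0.9]
grip_width: 0.0503
gripper_force: 63.2
position: [0.4832, 0.0159, 0.053]
ft_force: [-0.2, 0.2, -2.0]
grip_width: 0.0504
gripper_force: 63.2
exp px 319 295 r 61.4 tcp [0.4836 0.0159 0.0534]
[320. 291.  60.] [0.4835 0.018 ] d [-0.01  0.21] [102  97  95]
[316.  230.   57.1] [0.4818 0.0462] d [-0.17  3.03] [49 46 46]
tcp [0.4837 0.0159 0.0536] t 27.1833 F [ 0.3  0.  -2.1]
[267, 184, 101, 66, 2276] [317.2 230.4] [0.4823 0.013 ] d [-0.14 -0.29]
[[0.4816, 0.0122, 884], None, [0.5766, -0.1014, 82]]
```

```bash
python3 -m handwheel '-0.15 -0.4 -0.6 0 0 0 0.5;-0.15 -0.4 -1.2 0 0 0 0.5;-0.15 -0.4 -1.5 0 0 0 0.5;-0.15 -0.4 -1.6 0 0 0 0.5;-0.15 -0.4 -1.6 0 0 0 0.5;-0.15 -0.4 -1.6 0 0 0 0.5'| grep -E "posi|for|width"
python3 -m handwheel '0 0 0 0 0 0 0.7;0 0 0 0 0 0 0.8;0 0 0 0 0 0 0.9;0 0 0 0 0 0 0.9;0 0 3 0 0 0 0.9;0 0 6 0 0 0 0.9;0 0 9 0 0 0 1;0 0 9 0 0 0 1'| grep -E "posi|for|width"
python3 -c "
from h import *
lid('w21',(.482,.012),.099); orange('w21b',.044);lid('w21',(.5055,-.067),.099,new=False)"
```

```text
position: [0.4811, 0.0114, 0.0372]
ft_force: [-5.0, -0.3, 12.1]
grip_width: 0.0499
gripper_force: 65.0
position: [0.4838, 0.011, 0.1313]
ft_force: [1.3, 0.3, 0.2]
grip_width: 0.0856
gripper_force: 0.0
exp px 316 211 r 37.2 tcp [0.4827 0.0112 0.1287]
[316.  183.   36.3] [0.4819 0.0327] d [-0.08  2.15] [157 158 162]
[314.  214.   35.2] [0.4804 0.01  ] d [-0.23 -0.12] [102  97  97]
tcp [0.4816 0.0114 0.127 ] t 28.45 F [-0.   0.  -0.2]
[281, 153, 75, 52, 1226] [317.9 188.8] [0.482  0.0121] d [0.04 0.07]
[309, 238, 69, 48, 755] [342.9 268.8] [ 0.5053 -0.0662] d [ 2.36 -7.77]
exp px 347 305 r 33.3 tcp [0.4816 0.0114 0.127 ]
[347.  301.   31.9] [ 0.5057 -0.0628] d [ 2.4  -7.42] [157 151 151]
```

Both canisters stand on their trivets. Now the knob: the axis from the ring fits is (0.5858, 0.003), the yaw is 10.1°, and the knob is at (0.520, 0.143). I'll look from above and check its colour blob first.

```bash
python3 -m handwheel '3.8 11 0 0 0 0 0.8;3.8 11 0 0 0 0 0.8;3.8 11 0 0 0 0 0.8;3.8 11 0 0 0 0 0.8;3.8 11 0 0 0 0 0.8'| grep -E "posi"
python3 -c "
from h import *
im=grab('wrist','w22');p=status.observe()['position']; u,v=proj(im,(.5201,.1434,.073)); print(p,u,v)
g=cv2.cvtColor(im['color'],cv2.COLOR_RGB2HSV); m=cv2.inRange(g,(0,0,0),(180,255,60)); r=cv2.inRange(g,(0,150,60),(5,255,255))
for q in(r,m):
  n,l,s,c=cv2.connectedComponentsWithStats(q)
  for i in range(1,n):
    if s[i,4]>100 and abs(c[i,0]-u)<60 and abs(c[i,1]-v)<60: print(s[i],c[i],ray(im,*c[i],.073)[:2])
"
```

```text
position: [0.5187, 0.1226, 0.1247]
[0.51851841 0.12156718 0.12492638] 321.52066614873763 176.7367765947618
[312 167  22  10 134] [321.46268657 171.04477612] [0.5200346  0.14770852]
[314 179  21   9 122] [323.91803279 182.95901639] [0.52190084 0.13863745]
[272 116 137  45 242] [338.41322314 128.92561983] [0.53174491 0.17810221]
[304 151  38  44 887] [322.23111612 171.07666291] [0.52059671 0.14768668]
```

```bash
python3 -m handwheel '0.2 2.15 0 0 0 0 0.7;0.2 2.15 -3 0 0 0 0.7;0.2 2.15 -6 0 0 0 0.7;0.2 2.15 -8 0 0 0 0.7;0.2 2.15 -9.5 0 0 0 0.7;0.2 2.15 -10.5 0 0 0 0.7;0.2 2.15 -11.2 0 0 0 0.7;0.2 2.15 -11.2 0 0 0 0.7'| grep -E "posi|ft_"
python3 -m handwheel '0 0 0 0 0 0 0.2;0 0 0 0 0 0 0.2;0 0 0 0 0 0 0.2;0 0 0 0 0 0 0.2;0 0 0 0 0 0 0.2;0 0 0 0 0 0 0.2' 80| grep -E "posi|for|width"
python3 -c "
import numpy as np
c=[]
for a in (1,3,6,9,13,17,21,25,29,33): pass
"
```

```text
position: [0.5207, 0.1422, 0.0133]
ft_force: [-0.3, -0.8, 0.2]
position: [0.5221, 0.1432, 0.0157]
ft_force: [-0.4, 1.0, 5.8]
grip_width: 0.0276
gripper_force: 78.7
```

```bash
python3 -m handwheel '0 0 0.5 0 0 0 0.2;0 0 0.9 0 0 0 0.2;0 0 1.3 0 0 0 0.2;0 0 1.3 0 0 0 0.2;0 0 1.3 0 0 0 0.2'| grep -E "posi|for|width"
python3 -c "
import numpy as np
P=lambda a:15.5*np.array([np.cos(np.radians(115.1+a)),np.sin(np.radians(115.1+a))])
s=[0,1,2.5,4.5,7,10,13.5,17,21]
s+=list(range(25,132,4)) ; s+=[132.5,136,139,141.5,144,146,147.5,149,150]
k=0
while k<len(s)-1:
    b=s[k]; print(b,'; '.join('%.2f %.2f'%tuple(P(x)-P(b)) for x in s[k+1:k+9])); k+=8
"
```

```text
position: [0.5211, 0.1428, 0.0272]
ft_force: [1.1, -1.0, -8.1]
grip_width: 0.0277
gripper_force: 79.5
0 -0.24 -0.12; -0.61 -0.30; -1.08 -0.56; -1.66 -0.91; -2.34 -1.35; -3.10 -1.92; -3.82 -2.54; -4.59 -3.29
21 -0.72 -0.81; -1.39 -1.66; -1.99 -2.56; -2.53 -3.49; -3.00 -4.47; -3.41 -5.47; -3.74 -6.50; -4.00 -7.55
53 -0.19 -1.07; -0.30 -2.14; -0.33 -3.22; -0.29 -4.30; -0.18 -5.38; 0.01 -6.45; 0.27 -7.49; 0.61 -8.52
85 0.41 -1.00; 0.88 -1.97; 1.43 -2.91; 2.03 -3.81; 2.70 -4.66; 3.43 -5.46; 4.20 -6.21; 5.03 -6.90
117 0.88 -0.63; 1.79 -1.21; 2.75 -1.71; 3.61 -2.10; 4.50 -2.43; 5.28 -2.68; 5.93 -2.85; 6.59 -2.99
144 0.53 -0.09; 0.93 -0.15; 1.34 -0.20; 1.61 -0.22
```

```bash
python3 -m handwheel '0 0 0.2 0 0 0 0.2;0 0 0.2 0 0 0 0.2'| grep -E "posi|for"
python3 -m handwheel '-0.24 -0.12 0 0 0 0 0.2;-0.61 -0.30 0 0 0 0 0.2;-1.08 -0.56 0 0 0 0 0.2;-1.66 -0.91 0 0 0 0 0.2;-2.34 -1.35 0 0 0 0 0.2;-3.10 -1.92 0 0 0 0 0.2;-3.82 -2.54 0 0 0 0 0.2;-4.59 -3.29 0 0 0 0 0.2'| grep -E "posi|for|width"
```

```text
position: [0.521, 0.1429, 0.0293]
ft_force: [0.7, -1.7, -9.9]
gripper_force: 79.4
position: [0.4745, 0.1096, 0.0295]
ft_force: [2.7, -0.9, -9.3]
grip_width: 0.0272
gripper_force: 79.6
```

```bash
python3 -m handwheel '-0.72 -0.81 0 0 0 0 0.2;-1.39 -1.66 0 0 0 0 0.2;-1.99 -2.56 0 0 0 0 0.2;-2.53 -3.49 0 0 0 0 0.2;-3.00 -4.47 0 0 0 0 0.2;-3.41 -5.47 0 0 0 0 0.2;-3.74 -6.50 0 0 0 0 0.2;-4.00 -7.55 0 0 0 0 0.2'| grep -E "posi|for|width"
python3 -m handwheel '-0.19 -1.07 0 0 0 0 0.2;-0.30 -2.14 0 0 0 0 0.2;-0.33 -3.22 0 0 0 0 0.2;-0.29 -4.30 0 0 0 0 0.2;-0.18 -5.38 0 0 0 0 0.2;0.01 -6.45 0 0 0 0 0.2;0.27 -7.49 0 0 0 0 0.2;0.61 -8.52 0 0 0 0 0.2'| grep -E "posi|for|width"
```

```text
position: [0.4346, 0.0336, 0.0293]
ft_force: [0.5, 1.0, -9.3]
grip_width: 0.0276
gripper_force: 79.7
position: [0.4411, -0.0517, 0.0293]
ft_force: [-2.4, -0.0, -8.8]
grip_width: 0.0275
gripper_force: 79.7
```

```bash
python3 -m handwheel '0.41 -1.00 0 0 0 0 0.2;0.88 -1.97 0 0 0 0 0.2;1.43 -2.91 0 0 0 0 0.2;2.03 -3.81 0 0 0 0 0.2;2.70 -4.66 0 0 0 0 0.2;3.43 -5.46 0 0 0 0 0.2;4.20 -6.21 0 0 0 0 0.2;5.03 -6.90 0 0 0 0 0.2'| grep -E "posi|for|width"
python3 -c "
from h import *
p=status.observe()['position'];d=p[:2]-[.5858,.003];print(np.hypot(*d),np.degrees(np.arctan2(d[1],d[0]))+360-115.1)"
```

```text
position: [0.4925, -0.121, 0.0293]
ft_force: [-2.9, -1.6, -9.3]
grip_width: 0.0276
gripper_force: 79.7
0.15512875248713745 117.93684942408342
```

```bash
python3 -m handwheel '0.88 -0.63 0 0 0 0 0.2;1.79 -1.21 0 0 0 0 0.2;2.75 -1.71 0 0 0 0 0.2;3.61 -2.10 0 0 0 0 0.2;4.50 -2.43 0 0 0 0 0.2;5.28 -2.68 0 0 0 0 0.2;5.93 -2.85 0 0 0 0 0.2;6.59 -2.99 0 0 0 0 0.2'| grep -E "posi|for|width"
python3 -m handwheel '0.53 -0.09 0 0 0 0 0.2;0.93 -0.15 0 0 0 0 0.2;1.34 -0.20 0 0 0 0 0.2;1.61 -0.22 0 0 0 0 0.2;1.61 -0.22 0 0 0 0 0.2;1.61 -0.22 0 0 0 0 0.2'| grep -E "posi|for|width"
python3 -c "
from h import *
p=status.observe()['position'];d=p[:2]-[.5858,.003];print(np.hypot(*d),np.degrees(np.arctan2(d[1],d[0]))+360-115.1)
im=grab('wrist','w30'); g=cv2.cvtColor(im['color'],cv2.COLOR_RGB2HSV); m=cv2.inRange(g,(17,100,60),(30,255,255)); n,l,s,c=cv2.connectedComponentsWithStats(m)
print([ (s[i].tolist(),ray(im,*c[i],.022)[:2]) for i in range(1,n) if s[i,4]>20])"
```

```text
position: [0.5585, -0.1501, 0.0293]
ft_force: [-2.3, -2.4, -9.2]
grip_width: 0.0277
gripper_force: 79.7
position: [0.5741, -0.152, 0.0295]
ft_force: [0.7, -4.2, -9.1]
grip_width: 0.0275
gripper_force: 79.7
0.15544850545828168 150.5667306190713
[([463, 21, 23, 75, 788], array([ 0.65403511, -0.05046573]))]
```

```bash
python3 -m handwheel '-0.1 0 0 0 0 0 0.2;-0.1 0 -0.3 0 0 0 0.2;-0.1 0 -0.6 0 0 0 0.2;-0.1 0 -0.6 0 0 0 0.2'| grep -E "posi|ft"
python3 -m handwheel '0 0 -0.3 0 0 0 0.2;0 0 -0.7 0 0 0 0.2;0 0 -0.7 0 0 0 0.2'| grep -E "posi|ft"
```

```text
position: [0.5726, -0.1519, 0.0229]
ft_force: [-0.9, -5.2, -7.8]
position: [0.5728, -0.1519, 0.0161]
ft_force: [-1.1, -4.7, -5.1]
```

```bash
python3 -m handwheel '0 0 -0.1 0 0 0 0.2;0 0.1 -0.1 0 0 0 0.4;0 0.1 -0.1 0 0 0 0.6;0 0.1 -0.1 0 0 0 0.7;0 0.1 3 0 0 0 0.7;0 0.1 6 0 0 0 0.7;0 0.1 9 0 0 0 0.7;0 -2 12 0 0 0 0.7'| grep -E "posi|ft"
python3 -m handwheel '0 -1 1 0 0 0 0.7;0 -1 1 0 0 0 0.7;0 -1 1 0 0 0 0.7'| grep -E "posi|ft"
cat >> h.py <<'E'
def redcap(tag,z=.073):
    im=grab('wrist',tag); g=cv2.cvtColor(im['color'],cv2.COLOR_RGB2HSV)
    r=cv2.morphologyEx(cv2.inRange(g,(0,150,60),(5,255,255)),cv2.MORPH_CLOSE,np.ones((7,7))); n,l,s,c=cv2.connectedComponentsWithStats(r)
    for i in range(1,n):
        if s[i,4]>80: print('red',s[i].tolist(),[np.round(ray(im,s[i,0]+s[i,2]/2-.5,s[i,1]+s[i,3]/2-.5,zz)[:2],4) for zz in(z,z+.01,.248)])
E
python3 -c "
from h import *
redcap('w31'); orange('w31b',.044); orange('s31',.044,'scene'); orange('d31',.044,'side')"
```

```text
position: [0.5727, -0.1686, 0.1382]
ft_force: [0.2, 0.9, -0.2]
position: [0.5727, -0.1814, 0.1462]
ft_force: [-0.1, 0.6, -0.3]
red [309, 148, 22, 21, 328] [array([ 0.5728, -0.1512]), array([ 0.5728, -0.1491]), array([ 0.5727, -0.1139])]
red [526, 209, 59, 38, 554] [array([ 0.7731, -0.2112]), array([ 0.7651, -0.2067]), array([ 0.6327, -0.1319])]
tcp [ 0.5722 -0.1806  0.1449] t 36.15 F [-0.5  0.9 -0.1]
[406, 0, 70, 74, 1511] [442.1  35.2] [ 0.6678 -0.0593] d [ 9.56 12.12]
[244, 340, 30, 37, 688] [257.9 358. ] [ 0.5042 -0.381 ] d [ -6.79 -20.04]
tcp [ 0.5722 -0.1806  0.1449] t 36.2 F [-0.6  0.1  0.5]
[0, 69, 24, 30, 86] [28.4 84.5] [-0.9547  0.0841] d [-152.69   26.47]
[339, 254, 18, 14, 72] [347.2 259.4] [ 0.6727 -0.06  ] d [10.05 12.06]
[225, 327, 20, 20, 331] [234.4 336.4] [ 0.4941 -0.4376] d [ -7.81 -25.7 ]
tcp [ 0.5723 -0.1807  0.145 ] t 36.25 F [-0.3  1.2  0.1]
[404, 160, 14, 11, 121] [410.4 165.5] [ 0.4617 -0.3908] d [-11.06 -21.01]
[613, 316, 27, 46, 646] [597.7 371.6] [-0.4571 -0.1164] d [-102.95    6.43]
```

The pin is home in the print hole: the red cap is at the hole position. Next I'll shut the fingers and go above the plunger at (0.668, 0.018).

```bash
python3 -m handwheel '0 0 4 0 0 0 0;0 0 8 0 0 0 0;0 0 12 0 0 0 0;4 8 13.5 0 0 0 0;9.5 20 13.5 0 0 0 0;9.5 20 13.5 0 0 0 0;9.5 20 13.5 0 0 0 0;9.5 20 13.5 0 0 0 0' 40| grep -E "posi|ft"
python3 -m handwheel '0 0 0 0 0 0 0;0 0 0 0 0 0 0;0 0 0 0 0 0 0'| grep -E "posi|ft|width"
python3 -c "
from h import *
redcap('w32',.248); redcap('w33',.248)"
```

```text
position: [0.6622, 0.0083, 0.28]
ft_force: [0.9, -1.1, 0.1]
position: [0.6617, 0.006, 0.2798]
ft_force: [-0.5, -0.1, 0.2]
grip_width: 0.0
red [297, 160, 67, 67, 3473] [array([0.669 , 0.0207]), array([0.6686, 0.024 ]), array([0.669 , 0.0207])]
red [249, 267, 12, 11, 95] [array([ 0.6133, -0.0415]), array([ 0.6156, -0.0352]), array([ 0.6133, -0.0415])]
red [297, 158, 67, 68, 3480] [array([0.6689, 0.0209]), array([0.6686, 0.0241]), array([0.6689, 0.0209])]
red [249, 266, 13, 11, 95] [array([ 0.6135, -0.0416]), array([ 0.6158, -0.0353]), array([ 0.6135, -0.0416])]
```

```bash
python3 -m handwheel '0.7 1.3 0 0 0 0 0;0.7 1.3 -1 0 0 0 0;0.7 1.3 -2 0 0 0 0;0.7 1.3 -2.5 0 0 0 0;0.7 1.3 -2.5 0 0 0 0'| grep -E "posi|ft"
python3 -m handwheel '0 0 -0.5 0 0 0 0;0 0 -1 0 0 0 0;0 0 -1.5 0 0 0 0;0 0 -2 0 0 0 0;0 0 -2 0 0 0 0'| grep -E "posi|ft"
python3 -m handwheel '0 0 -0.4 0 0 0 0;0 0 -0.8 0 0 0 0;0 0 -0.8 0 0 0 0'| grep -E "posi|ft"
python3 -m handwheel '0 0 -0.4 0 0 0 0;0 0 -0.8 0 0 0 0;0 0 -0.8 0 0 0 0'| grep -E "posi|ft"
```

```text
position: [0.6683, 0.0177, 0.2546]
ft_force: [0.2, 0.4, -0.5]
position: [0.6685, 0.0188, 0.2345]
ft_force: [-0.4, -0.3, -0.1]
position: [0.6687, 0.0188, 0.2269]
ft_force: [0.3, -0.4, 0.4]
position: [0.6686, 0.0188, 0.2188]
ft_force: [0.3, -1.7, -0.5]
```

```bash
python3 -m handwheel '0 0 -0.4 0 0 0 0;0 0 -0.4 0 0 0 0'| grep -E "posi|ft"
python3 -m handwheel '0 0 -0.4 0 0 0 0;0 0 -0.4 0 0 0 0'| grep -E "posi|ft"
python3 -m handwheel '0 0 -0.4 0 0 0 0;0 0 -0.4 0 0 0 0'| grep -E "posi|ft"
python3 -m handwheel '0 0 -0.4 0 0 0 0;0 0 -0.4 0 0 0 0'| grep -E "posi|ft"
```

```text
position: [0.6687, 0.0188, 0.215]
ft_force: [0.5, -0.3, -0.4]
position: [0.6691, 0.0187, 0.2117]
ft_force: [0.2, -0.3, 3.8]
position: [0.6692, 0.0187, 0.2081]
ft_force: [-0.6, 0.1, 4.7]
position: [0.6691, 0.0187, 0.2042]
ft_force: [-0.7, 0.8, 6.0]
```

```bash
python3 -m handwheel '0 0 -0.4 0 0 0 0;0 0 -0.4 0 0 0 0'| grep -E "posi|ft"
python3 -m handwheel '0 0 -0.25 0 0 0 0;0 0 -0.25 0 0 0 0;0 0 -0.25 0 0 0 0'| grep -E "posi|ft"
python3 -m handwheel '0 0 -0.1 0 0 0 0;0 0 -0.1 0 0 0 0'| grep -E "posi|ft"
```

```text
position: [0.6692, 0.0187, 0.2004]
ft_force: [-0.8, 0.6, 7.4]
position: [0.6692, 0.0187, 0.1986]
ft_force: [-1.3, 0.1, 6.9]
position: [0.6692, 0.0187, 0.1977]
ft_force: [-1.1, 0.2, 8.0]
```

```bash
python3 -m handwheel '0 0 -0.1 0 0 0 0;0 0 -0.1 0 0 0 0'| grep -E "posi|ft"
python3 -m handwheel '0 0 -0.1 0 0 0 0;0 0 -0.1 0 0 0 0'| grep -E "posi|ft"
```

```text
position: [0.6692, 0.0187, 0.197]
ft_force: [-1.2, 0.2, 9.1]
position: [0.6693, 0.0187, 0.197]
ft_force: [-2.9, 0.5, 14.3]
```

Landed on the lids (hard stop at 16 mm, 14 N). Release it and return to the knob.

```bash
python3 -m handwheel '0 0 0.8 0 0 0 0;0 0 1.6 0 0 0 0;0 0 2.4 0 0 0 0;0 0 5 0 0 0 0;0 0 8 0 0 0 0;-2 -4 8 0 0 0 0;-4 -8 8 0 0 0 0;-6 -12 8 0 0 0 0'| grep -E "posi|ft"
python3 -m handwheel '-2 -4 0 0 0 0 0.5;-3.7 -7.5 0 0 0 0 0.7;-3.7 -7.5 -4 0 0 0 0.7;-3.7 -7.5 -8 0 0 0 0.7;-3.7 -7.5 -12 0 0 0 0.7;-3.7 -7.5 -13 0 0 0 0.7;-3.7 -7.5 -13 0 0 0 0.7;-3.7 -7.5 -13 0 0 0 0.7'| grep -E "posi|ft"
python3 -c "
from h import *
redcap('w34'); im=load('w34'); print(status.observe()['position'],proj(im,(.5728,-.1512,.073)))
lid('w34',(.672,-.058),.099,new=False); lid('w34',(.689,.021),.099,new=False)
d=grab('side','d34'); print(proj(d,(.672,-.058,.099)),proj(d,(.689,.021,.099)))"
```

```text
position: [0.6121, -0.0938, 0.2742]
ft_force: [1.0, 0.0, -0.6]
position: [0.5768, -0.1683, 0.1458]
ft_force: [0.3, 0.1, 0.3]
red [304, 165, 21, 20, 313] [array([ 0.5727, -0.1515]), array([ 0.5728, -0.1489]), array([ 0.5754, -0.1046])]
red [520, 223, 55, 42, 575] [array([ 0.774 , -0.2132]), array([ 0.7661, -0.208 ]), array([ 0.6354, -0.1229])]
[ 0.57726916 -0.16848484  0.14675167] (np.float64(314.18414291448), np.float64(174.08868436343846))
exp px 470 42 r 41.2 tcp [ 0.5773 -0.1685  0.1468]
[433.   56.   41.3] [ 0.6495 -0.0664] d [ 7.22 10.21] [50 49 47]
[472.   36.   40.4] [ 0.6726 -0.0548] d [ 9.53 11.37] [ 9 13 14]
exp px 523 -117 r 47.3 tcp [ 0.5773 -0.1685  0.1468]
(np.float64(317.5428381581424), np.float64(171.99301579823546)) (np.float64(299.8673417070227), np.float64(180.44969931114863))
```

```bash
python3 -m handwheel '-0.45 1.7 0 0 0 0 0.7;-0.45 1.7 -3 0 0 0 0.7;-0.45 1.7 -6 0 0 0 0.7;-0.45 1.7 -9 0 0 0 0.7;-0.45 1.7 -11 0 0 0 0.7;-0.45 1.7 -12.3 0 0 0 0.7;-0.45 1.7 -13.2 0 0 0 0.7;-0.45 1.7 -13.2 0 0 0 0.7'| grep -E "posi|ft_"
python3 -m handwheel '0 0 0 0 0 0 0.2;0 0 0 0 0 0 0.2;0 0 0 0 0 0 0.2;0 0 0 0 0 0 0.2;0 0 0 0 0 0 0.2;0 0 0 0 0 0 0.2' 80| grep -E "posi|for|width"
python3 -m handwheel '0 0 0.5 0 0 0 0.2;0 0 0.9 0 0 0 0.2;0 0 1.3 0 0 0 0.2;0 0 1.5 0 0 0 0.2;0 0 1.5 0 0 0 0.2;0 0 1.5 0 0 0 0.2'| grep -E "posi|for|width"
python3 -c "
import numpy as np
P=lambda a:15.5*np.array([np.cos(np.radians(115.1+a)),np.sin(np.radians(115.1+a))])
s=[0,1,2.5,4.5,7,10,13.5,17,21]
s+=list(range(25,132,4)) ; s+=[132.5,136,139,141.5,144,146,147.5,149,150]
s=[150-x for x in s]; k=0
while k<len(s)-1:
    b=s[k]; print(b,'; '.join('%.2f %.2f 0 0 0 0 0.2'%tuple(P(x)-P(b)) for x in s[k+1:k+9])); k+=8
"
```

```text
position: [0.5718, -0.1511, 0.0122]
ft_force: [0.1, -1.0, 0.1]
position: [0.5727, -0.1515, 0.0143]
ft_force: [0.6, 0.9, 5.7]
grip_width: 0.0275
gripper_force: 78.6
position: [0.5713, -0.1511, 0.027]
ft_force: [0.3, -2.2, -8.3]
grip_width: 0.0279
gripper_force: 79.4
150 -0.27 0.03 0 0 0 0 0.2; -0.67 0.07 0 0 0 0 0.2; -1.21 0.15 0 0 0 0 0.2; -1.87 0.28 0 0 0 0 0.2; -2.66 0.46 0 0 0 0 0.2; -3.57 0.74 0 0 0 0 0.2; -4.46 1.06 0 0 0 0 0.2; -5.45 1.50 0 0 0 0 0.2
129 -0.96 0.51 0 0 0 0 0.2; -1.87 1.08 0 0 0 0 0.2; -2.75 1.71 0 0 0 0 0.2; -3.58 2.41 0 0 0 0 0.2; -4.36 3.16 0 0 0 0 0.2; -5.09 3.96 0 0 0 0 0.2; -5.75 4.81 0 0 0 0 0.2; -6.36 5.71 0 0 0 0 0.2
97 -0.54 0.94 0 0 0 0 0.2; -1.02 1.91 0 0 0 0 0.2; -1.43 2.91 0 0 0 0 0.2; -1.76 3.94 0 0 0 0 0.2; -2.03 4.99 0 0 0 0 0.2; -2.21 6.05 0 0 0 0 0.2; -2.33 7.13 0 0 0 0 0.2; -2.37 8.21 0 0 0 0 0.2
65 0.04 1.08 0 0 0 0 0.2; 0.15 2.16 0 0 0 0 0.2; 0.33 3.22 0 0 0 0 0.2; 0.59 4.27 0 0 0 0 0.2; 0.93 5.30 0 0 0 0 0.2; 1.33 6.31 0 0 0 0 0.2; 1.80 7.28 0 0 0 0 0.2; 2.34 8.22 0 0 0 0 0.2
33 0.60 0.90 0 0 0 0 0.2; 1.27 1.75 0 0 0 0 0.2; 1.99 2.56 0 0 0 0 0.2; 2.67 3.22 0 0 0 0 0.2; 3.38 3.84 0 0 0 0 0.2; 4.03 4.33 0 0 0 0 0.2; 4.58 4.72 0 0 0 0 0.2; 5.15 5.08 0 0 0 0 0.2
6 0.47 0.27 0 0 0 0 0.2; 0.83 0.46 0 0 0 0 0.2; 1.19 0.65 0 0 0 0 0.2; 1.43 0.76 0 0 0 0 0.2
```

```bash
python3 -m handwheel '-0.27 0.03 0.1 0 0 0 0.2;-0.67 0.07 0.1 0 0 0 0.2;-1.21 0.15 0.1 0 0 0 0.2;-1.87 0.28 0.1 0 0 0 0.2;-2.66 0.46 0.1 0 0 0 0.2;-3.57 0.74 0.1 0 0 0 0.2;-4.46 1.06 0.1 0 0 0 0.2;-5.45 1.50 0.1 0 0 0 0.2'| grep -E "posi|for|width"
python3 -m handwheel '-0.96 0.51 0 0 0 0 0.2;-1.87 1.08 0 0 0 0 0.2;-2.75 1.71 0 0 0 0 0.2;-3.58 2.41 0 0 0 0 0.2;-4.36 3.16 0 0 0 0 0.2;-5.09 3.96 0 0 0 0 0.2;-5.75 4.81 0 0 0 0 0.2;-6.36 5.71 0 0 0 0 0.2'| grep -E "posi|for|width"
```

```text
position: [0.5162, -0.1354, 0.0284]
ft_force: [2.3, 1.7, -9.2]
grip_width: 0.0279
gripper_force: 79.6
position: [0.4538, -0.0781, 0.0289]
ft_force: [7.7, 2.9, -10.6]
grip_width: 0.0276
gripper_force: 79.7
```

```bash
python3 -m handwheel '-0.54 0.94 0 0 0 0 0.2;-1.02 1.91 0 0 0 0 0.2;-1.43 2.91 0 0 0 0 0.2;-1.76 3.94 0 0 0 0 0.2;-2.03 4.99 0 0 0 0 0.2;-2.21 6.05 0 0 0 0 0.2;-2.33 7.13 0 0 0 0 0.2;-2.37 8.21 0 0 0 0 0.2'| grep -E "posi|for|width"
python3 -m handwheel '0.04 1.08 0 0 0 0 0.2;0.15 2.16 0 0 0 0 0.2;0.33 3.22 0 0 0 0 0.2;0.59 4.27 0 0 0 0 0.2;0.93 5.30 0 0 0 0 0.2;1.33 6.31 0 0 0 0 0.2;1.80 7.28 0 0 0 0 0.2;2.34 8.22 0 0 0 0 0.2'| grep -E "posi|for|width"
python3 -c "
from h import *
p=status.observe()['position'];d=p[:2]-[.5858,.003];print(np.hypot(*d),np.degrees(np.arctan2(d[1],d[0]))%360-115.1)"
```

```text
position: [0.431, 0.0034, 0.0292]
ft_force: [7.2, -0.4, -10.0]
grip_width: 0.0277
gripper_force: 79.6
position: [0.4545, 0.0853, 0.0291]
ft_force: [5.5, -4.5, -9.5]
grip_width: 0.0279
gripper_force: 79.7
0.15493661572765552 32.82604787995413
```

```bash
python3 -m handwheel '0.60 0.90 0 0 0 0 0.2;1.27 1.75 0 0 0 0 0.2;1.99 2.56 0 0 0 0 0.2;2.67 3.22 0 0 0 0 0.2;3.38 3.84 0 0 0 0 0.2;4.03 4.33 0 0 0 0 0.2;4.58 4.72 0 0 0 0 0.2;5.15 5.08 0 0 0 0 0.2'| grep -E "posi|for"
python3 -m handwheel '0.47 0.27 0 0 0 0 0.2;0.83 0.46 0 0 0 0 0.2;1.19 0.65 0 0 0 0 0.2;1.43 0.76 0 0 0 0 0.2;1.43 0.76 0 0 0 0 0.2;1.43 0.76 0 0 0 0 0.2'| grep -E "posi|for"
python3 -c "
from h import *
p=status.observe()['position'];d=p[:2]-[.5858,.003];print(np.hypot(*d),np.degrees(np.arctan2(d[1],d[0]))%360-115.1)"
```

```text
position: [0.505, 0.1354, 0.0286]
ft_force: [3.2, -7.6, -9.6]
gripper_force: 79.7
position: [0.5189, 0.1429, 0.0285]
ft_force: [2.4, -5.1, -8.3]
gripper_force: 79.6
0.15508103850838145 0.4397702569823281
```

```bash
python3 -m handwheel '0.15 0.06 0 0 0 0 0.2;0.15 0.06 0 0 0 0 0.2;0.15 0.06 -0.3 0 0 0 0.2;0.15 0.06 -0.6 0 0 0 0.2;0.15 0.06 -0.6 0 0 0 0.2'| grep -E "posi|ft"
python3 -m handwheel '0 0 -0.4 0 0 0 0.2;0 0 -0.7 0 0 0 0.2;0 0 -0.7 0 0 0 0.2'| grep -E "posi|ft"
```

```text
position: [0.5203, 0.1436, 0.0221]
ft_force: [1.8, -5.6, -6.4]
position: [0.5205, 0.1437, 0.0152]
ft_force: [2.1, -4.1, -4.6]
```

```bash
python3 -m handwheel '0 0 -0.1 0 0 0 0.2;0 0 -0.1 0 0 0 0.2;0 0 -0.1 0 0 0 0.4;0 0 -0.1 0 0 0 0.6;0 0 -0.1 0 0 0 0.7;0 0 3 0 0 0 0.7;0 0 7 0 0 0 0.7;0 0 11 0 0 0 0.7'| grep -E "posi|ft"
python3 -m handwheel '-1 -4 2 0 0 0 0.7;-2 -8 4 0 0 0 0.7;-3 -12 6 0 0 0 0.7;-3 -12 6 0 0 0 0.7;-3 -12 6 0 0 0 0.7;-3 -12 6 0 0 0 0.7'| grep -E "posi|ft"
python3 -c "
from h import *
redcap('w40'); orange('w40b',.044); print(rings('w40b')); lid('w40',(.482,.012),.099,new=False); lid('w40',(.5055,-.066),.099,new=False)
st=status.observe();print(st['time_s'])"
```

```text
position: [0.5196, 0.1446, 0.1266]
ft_force: [0.7, -0.7, 0.3]
position: [0.4903, 0.0245, 0.1854]
ft_force: [0.3, -0.0, 0.2]
red [346, 30, 20, 22, 342] [array([0.52  , 0.1435]), array([0.519 , 0.1422]), array([0.502, 0.122])]
tcp [0.4902 0.0254 0.1846] t 49.05 F [-0.   0.9  0. ]
[281, 157, 62, 45, 859] [311.6 186.1] [0.4822 0.0114] d [-0.8 -1.4]
[305, 227, 58, 41, 611] [333.4 253.7] [ 0.5059 -0.0672] d [ 1.57 -9.27]
[[0.4815, 0.0116, 352], [0.5058, -0.0649, 169], [0.5771, -0.1018, 277]]
exp px 310 203 r 29.8 tcp [0.4902 0.0254 0.1846]
[310.  206.   28.9] [0.4823 0.0093] d [-0.8  -1.62] [107 102  99]
exp px 335 280 r 27.3 tcp [0.4902 0.0254 0.1846]
[336.  276.   27.5] [ 0.5061 -0.0615] d [ 1.59 -8.69] [164 162 160]
49.05
```

```bash
python3 -m handwheel '1.6 -8 1 0 0 0 0.7;1.6 -8 1 0 0 0 0.7;1.6 -8 1 0 0 0 0.7;1.6 -8 1 0 0 0 0.7;1.6 -8 1 0 0 0 0.7'| grep -E "posi|ft"
python3 -c "
from h import *
lid('w41',(.5055,-.066),.099); orange('w41b',.044);print(rings('w41b'))"
```

```text
position: [0.5063, -0.0545, 0.1944]
ft_force: [-0.2, 0.7, -0.4]
exp px 319 199 r 29.0 tcp [ 0.5062 -0.0542  0.1946]
[318.  201.   27.1] [ 0.505  -0.0683] d [-0.12 -1.41] [108 102 102]
tcp [ 0.5062 -0.0542  0.1948] t 49.5667 F [-0.3 -0.2  0.2]
[267, 74, 61, 61, 743] [295.3 107.1] [0.4823 0.0103] d [-2.39  6.45]
[290, 155, 60, 41, 625] [319.3 183.8] [ 0.5061 -0.0683] d [-0.01 -1.41]
[[0.4814, 0.0114, 406], [0.5058, -0.065, 319], [0.577, -0.1018, 424]]
```

Canisters are centred on their trivets, on rings A and B, and the pin is home. Hand in.

```bash
python3 -c "
from h import *
print(env.close_job())"
```

```text
the job is handed in; nothing more can be done
None
```

I stamped both canisters present (the third was absent) on trivets on rings A and B, swung the table back with the pin home in the load hole, and handed the job in at about 50 s; the first trivet slipped once and was re-gripped from the cart.

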